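# Batch hose couplings through the feed hopper

## Task

Put every steel hose coupling that stands about the bench into the hopper while its slide gate is shut and locked; then free the gate by unscrewing its knob, which has a left-hand thread (so clockwise), until the knob's engraved line meets the OPEN line, and pull the gate right out so that the whole batch drops into the tote below. Then push the gate fully home and screw the knob down again, back to the LOCKED line. Leave the tote under the hopper and the other things on the bench where they are.

Things in the scene. Friction and masses are not known exactly. Their poses are not given: they have to be found in the camera images.
- hopper: Grey square hopper on four legs, fixed. Origin on the bench below the middle of mouth and throat, z up. Mouth 170 mm square inside, rim 261 mm above the bench; the sides narrow to a throat 132 (x) by 110 mm (y) at 158 mm height, closed by the gate plate (top at 156 mm). Legs 100 mm from the middle in x and y. Gate and lock lie on its own -y side: the gate is pulled along the hopper's -y.
- gate (a joint): Steel slide gate under the throat, in m: 0 fully home (throat shut), growing as it is pulled out along the hopper's -y, to the stop at 0.125 (throat fully open). Slides level, stays where it is left, takes 2 to 10 N when unlocked; locked it has about 2 mm of play.
- gate_tab (a point): Middle of the gate's upright pull tab, 184 mm above the bench. The tab is 70 mm wide (along the hopper's x), 7 mm thick (along y, the sliding direction), with a 12 mm round bead along its top; top at 202 mm, gate plate's top below it at 156 mm. 245 mm from the hopper's middle with the gate home; it moves with the gate.
- lock (a joint): Turn of the lock knob, rad, clockwise from above. Left-hand thread: clockwise unscrews. 0 = screwed down, line at LOCKED, its nose in the gate; at 2.2 its line meets the OPEN line and the nose is clear (from about 1.8); far stop 2.9. Starts at 0 to 0.25. Takes about 0.1 N m, stays where left. Anticlockwise screws it down, with the gate home.
- knob_center (a point): Fixed point on the knob's vertical axis, 145 mm from the hopper's middle along its -y, 202 mm above the bench: mid height of the knob's wing when down. The black wing is a bar 50 mm long, 14 mm thick, 30 mm high (185 to 215 mm above the bench when down) on a round skirt of 46 mm diameter. The knob rises 3.5 mm per rad as it unscrews.
- knob_mark (a point): End of the knob's wing that bears the engraved white line, 25 mm from the axis, at mid height: the direction from knob_center to it is the wing's long direction. With the knob at 0 it stands 1.1 rad anticlockwise (from above) of the hopper's x direction.
- open_mark (a point): The OPEN line engraved on the round steel index plate under the knob, 30 mm from the knob's axis, 1.1 rad clockwise (from above) of the hopper's x direction: the line with a round dot beside it. The other, plain line, 1.1 rad anticlockwise of the hopper's x, is LOCKED.
- tote: Loose grey open tote, 166 mm square, 84 mm high, walls 4 mm, standing under the throat between the hopper's legs. Origin under the middle of its floor. It stays there.
- coupling_0: Loose steel hose coupling, one of 4 to 6 alike (absent: None), 68 mm long, 0.16 kg: a round ferrule 36 mm in diameter, 46 mm long, on a hexagon nut 39 mm across flats, 45 across corners, 22 mm long. Origin at mid length on its axis; z points from the nut to the ferrule's end. It starts standing on the nut (origin 34 mm above the bench) but may be toppled. Goes into the hopper.
- coupling_1: Loose steel hose coupling, one of 4 to 6 alike (absent: None), 68 mm long, 0.16 kg: a round ferrule 36 mm in diameter, 46 mm long, on a hexagon nut 39 mm across flats, 45 across corners, 22 mm long. Origin at mid length on its axis; z points from the nut to the ferrule's end. It starts standing on the nut (origin 34 mm above the bench) but may be toppled. Goes into the hopper.
- coupling_2: Loose steel hose coupling, one of 4 to 6 alike (absent: None), 68 mm long, 0.16 kg: a round ferrule 36 mm in diameter, 46 mm long, on a hexagon nut 39 mm across flats, 45 across corners, 22 mm long. Origin at mid length on its axis; z points from the nut to the ferrule's end. It starts standing on the nut (origin 34 mm above the bench) but may be toppled. Goes into the hopper.
- coupling_3: Loose steel hose coupling, one of 4 to 6 alike (absent: None), 68 mm long, 0.16 kg: a round ferrule 36 mm in diameter, 46 mm long, on a hexagon nut 39 mm across flats, 45 across corners, 22 mm long. Origin at mid length on its axis; z points from the nut to the ferrule's end. It starts standing on the nut (origin 34 mm above the bench) but may be toppled. Goes into the hopper.
- coupling_4: Loose steel hose coupling, one of 4 to 6 alike (absent: None), 68 mm long, 0.16 kg: a round ferrule 36 mm in diameter, 46 mm long, on a hexagon nut 39 mm across flats, 45 across corners, 22 mm long. Origin at mid length on its axis; z points from the nut to the ferrule's end. It starts standing on the nut (origin 34 mm above the bench) but may be toppled. Goes into the hopper.
- coupling_5: Loose steel hose coupling, one of 4 to 6 alike (absent: None), 68 mm long, 0.16 kg: a round ferrule 36 mm in diameter, 46 mm long, on a hexagon nut 39 mm across flats, 45 across corners, 22 mm long. Origin at mid length on its axis; z points from the nut to the ferrule's end. It starts standing on the nut (origin 34 mm above the bench) but may be toppled. Goes into the hopper.
- die_near: Bystander: a steel crimp die block, 37x36x56 mm, standing on end at the right. Leave it.
- spanner: Bystander: a spanner 179 mm long, lying flat (9 mm high) at the right. Leave it.
- carton: Bystander: a small brown carton, 51x66x46 mm, at the left. Leave it.
Not all that is in view belongs to the job. What is shaped like the coupling_4 but blue or pink is not meant.

How it is judged:
On the way, in this order (a step that is already met when the one before it is completed fails the run):
1. all the couplings lie in the hopper, with the gate shut and the knob still screwed down (x of coupling_0 in the frame of hopper between -0.09 and 0.09 m and y of coupling_0 in the frame of hopper between -0.09 and 0.09 m and z of coupling_0 in the frame of hopper between 0.156 and 0.3 m and x of coupling_1 in the frame of hopper between -0.09 and 0.09 m and y of coupling_1 in the frame of hopper between -0.09 and 0.09 m and z of coupling_1 in the frame of hopper between 0.156 and 0.3 m and x of coupling_2 in the frame of hopper between -0.09 and 0.09 m and y of coupling_2 in the frame of hopper between -0.09 and 0.09 m and z of coupling_2 in the frame of hopper between 0.156 and 0.3 m and x of coupling_3 in the frame of hopper between -0.09 and 0.09 m and y of coupling_3 in the frame of hopper between -0.09 and 0.09 m and z of coupling_3 in the frame of hopper between 0.156 and 0.3 m and x of coupling_4 in the frame of hopper between -0.09 and 0.09 m and y of coupling_4 in the frame of hopper between -0.09 and 0.09 m and z of coupling_4 in the frame of hopper between 0.156 and 0.3 m and x of coupling_5 in the frame of hopper between -0.09 and 0.09 m and y of coupling_5 in the frame of hopper between -0.09 and 0.09 m and z of coupling_5 in the frame of hopper between 0.156 and 0.3 m and linear speed of each of coupling_0, coupling_1, coupling_2, coupling_3, coupling_4, coupling_5 below 0.03 m/s and value of joint gate below 0.005 m and value of joint lock below 0.5 rad), for 0.2 s.
2. the knob is unscrewed clockwise until its line meets the OPEN line (within 0.3 rad), the gate still home (value of joint lock between 1.9 and 2.5 rad and value of joint gate below 0.01 m), for 0.2 s.
3. the gate is pulled right out and the whole batch has dropped into the tote (x of coupling_0 in the frame of tote between -0.082 and 0.082 m and y of coupling_0 in the frame of tote between -0.082 and 0.082 m and z of coupling_0 in the frame of tote between 0 and 0.115 m and x of coupling_1 in the frame of tote between -0.082 and 0.082 m and y of coupling_1 in the frame of tote between -0.082 and 0.082 m and z of coupling_1 in the frame of tote between 0 and 0.115 m and x of coupling_2 in the frame of tote between -0.082 and 0.082 m and y of coupling_2 in the frame of tote between -0.082 and 0.082 m and z of coupling_2 in the frame of tote between 0 and 0.115 m and x of coupling_3 in the frame of tote between -0.082 and 0.082 m and y of coupling_3 in the frame of tote between -0.082 and 0.082 m and z of coupling_3 in the frame of tote between 0 and 0.115 m and x of coupling_4 in the frame of tote between -0.082 and 0.082 m and y of coupling_4 in the frame of tote between -0.082 and 0.082 m and z of coupling_4 in the frame of tote between 0 and 0.115 m and x of coupling_5 in the frame of tote between -0.082 and 0.082 m and y of coupling_5 in the frame of tote between -0.082 and 0.082 m and z of coupling_5 in the frame of tote between 0 and 0.115 m and value of joint gate above 0.11 m), for 0.2 s.
4. the gate is pushed fully home (value of joint gate below 0.005 m), for 0.2 s.
At the end, for the whole second after the job is handed in: every coupling lies at rest in the tote, the tote stands under the hopper (within 30 mm of its middle), the gate is home (within 5 mm) and the knob is screwed down to within 0.35 rad of its LOCKED line (x of coupling_0 in the frame of tote between -0.082 and 0.082 m and y of coupling_0 in the frame of tote between -0.082 and 0.082 m and z of coupling_0 in the frame of tote between 0 and 0.115 m and x of coupling_1 in the frame of tote between -0.082 and 0.082 m and y of coupling_1 in the frame of tote between -0.082 and 0.082 m and z of coupling_1 in the frame of tote between 0 and 0.115 m and x of coupling_2 in the frame of tote between -0.082 and 0.082 m and y of coupling_2 in the frame of tote between -0.082 and 0.082 m and z of coupling_2 in the frame of tote between 0 and 0.115 m and x of coupling_3 in the frame of tote between -0.082 and 0.082 m and y of coupling_3 in the frame of tote between -0.082 and 0.082 m and z of coupling_3 in the frame of tote between 0 and 0.115 m and x of coupling_4 in the frame of tote between -0.082 and 0.082 m and y of coupling_4 in the frame of tote between -0.082 and 0.082 m and z of coupling_4 in the frame of tote between 0 and 0.115 m and x of coupling_5 in the frame of tote between -0.082 and 0.082 m and y of coupling_5 in the frame of tote between -0.082 and 0.082 m and z of coupling_5 in the frame of tote between 0 and 0.115 m and linear speed of each of coupling_0, coupling_1, coupling_2, coupling_3, coupling_4, coupling_5 below 0.03 m/s and value of joint gate below 0.005 m and value of joint lock below 0.35 rad and horizontal distance between tote and hopper below 0.03 m and angle between tote's own z axis and vertical below 0.1 rad); the robot touches nothing.
It fails at once if a bystander is shifted by more than 50 mm (distance of any of die_near, spanner, carton from where it was at the start of the episode above 0.05 m).
Of coupling_0, coupling_1, coupling_2, coupling_3, coupling_4, coupling_5 only 4 to 6 are there at a start; the rules pass over those that are not, and their reading is None.
At some moment in a run one of coupling_0, coupling_1, coupling_2, coupling_3, coupling_4, coupling_5 may be knocked a few centimetres aside while the robot is not near it.
Once in a run the grip may slacken for a moment while it holds something.
It also fails if it takes over 208 s, if anything falls off the work surface, if the arm or the gripper's body presses on something with over 40 N, if the wrist force passes 120 N, or if a joint passes its speed limit or range.

## Robot

A 6-joint arm with a two-finger parallel gripper is mounted at the origin on a cart in front of the work surface, level with it; the furniture and walls round the work are solid. World frame = base frame: x ahead of the robot, y to its left, z up, the work surface at z = 0. Lengths are in m, angles in rad, forces in N, time in s.
With the tool pointing down it reaches from about 0.225 to 0.725 m from the base axis. Payload 3.1 kg.
Tool frame: the origin (TCP) lies midway between the tips of the shut fingers; the grasp point (between the pads) lies arm.grip_depth behind it (arm.grip_depth is the distance from the TCP to the grasp point, in m); z points along the fingers, y is the line along which they close (so a half turn about z gives the same grasp; the last joint's range is limited). The gripper opens to 85 mm and grips with 20 to 120 N. Pads are 22 mm wide; open, the fingers measure 114 mm over their backs; the gripper's body (76 mm by 85 mm) begins 54 mm behind the grasp point. The pads swing forward as they close: fully open they stand 13 mm farther back than shut.
Start: joints at [-1.45, 0.048, 0.099, 1.622, 0, 1.443], TCP at [0.129, -0.509, 0.231] pointing down, gripper open.
Joint ranges: [-2.91, 2.91], [-0.99, 1.94], [-1.21, 1.42], [-2.12, 2.29], [-1.49, 1.47], [-3.14, 3.14]. Speed limits (rad/s): [2.79, 2.79, 3.14, 3.14, 3.14, 3.14].

## Interface

Orientations are given as a unit quaternion [w, x, y, z].
In Python, from station import arm gives the robot as it stands. The module is installed in compiled form; this text tells all that it offers.
- The arm moves only by the tool send_rows, never from a script. Its argument "increments" is a list of rows, each a list of 7 numbers: the turn, a rotation vector about the tool's x, y, z in rad, then the shift along the tool's x, y, z in m, then the opening, from 0 (shut) to 1 (fully open). A call has 1 to 10 rows; each row is the pose to reach, as a shift and turn from the pose commanded when the call began, along the tool's axes at that moment; what a row does not reach only later rows make up. A row lasts 1/10 s, in which the tool goes at most 50 mm and 8.59 degrees, less where a joint would pass 70% of its speed; a pose out of reach is approached as far as the arm can. A call with a gripper value outside its range is refused whole. The fingers move at their own pace and stop on an object; the grip force is fixed at half the most. Time passes only in rows, so rows that repeat a pose let the fingers close. It gives the time, the measured TCP pose, the force, the opening and the grip force at its end, in the units of the state.
- arm.state(): the state, without advancing time (a new reading comes with each control period).
- arm.grab_frame(name): name is "scene" or "side" or "wrist"; returns a dict with "image" (384x512x3 uint8, blue, green, red), "z_map" (384x512 float32, m along the optical axis (not along the pixel's ray), 0 where there is no reading), "K" (3x3 intrinsics, pixels), "k1" (the pictures are not rectified: a ray, as slopes to the right and down, at radius r is drawn at 1 + k1 r^2 times it, then the intrinsics apply), "view" (4x4, takes a point from world to camera coordinates); the wrist camera has in their place "T_tool_cam" (4x4, takes a point from camera to tool coordinates, whose origin is the TCP and whose axes are the flange's). Camera axes: x right, y up, looking along -z (the intrinsics and any distortion apply to the point x, -y, -z); pixel columns grow to the right and rows downward; lengths in m; the calibration is good to about 2 mm. A picture is of the moment at which its call begins: read the wrist's pose just before it.
- arm.close_job(): hands the job in; it is judged then, once.
The state is a dict: "clock": time; "joints": joint angles; "joint_velocities": joint speeds; "effort": joint torques, N m; "eef_pos": TCP position; "eef_rot": TCP orientation; "ft_force": force on the tool from outside, world axes, zero at the start; "moment": the same for the moment, N m; "gripper_width": finger opening in m; "grip_force": force on a finger pad.
Only numpy, scipy, OpenCV 4.12 (cv2) and the standard library are available. Lean on these libraries where they do the work, as an engineer would, in place of code of your own. Each camera call takes 0.05 s, during which the arm holds its last target. There are 200 camera calls.

## Working session

There is one attempt and no reset: what is moved stays moved. The work goes in short steps, Python scripts to look and compute and a tool call to move; the robot and the scene stay as the last step left them, time stands still between calls to the robot, and variables do not carry over. Pictures are saved under pics/ and viewed, at most 14 in all, crops included, and the job is handed in when it is done.

Besides the shell and the picture viewer there is one more tool, called after ">>>" as name(argument=value, ...), one argument or row to a line, values as JSON. send_rows: Moves the arm, as the interface text tells. Its arguments: {"type":"object","properties":{"increments":{"type":"array"}},"required":["increments"]}

```bash
mkdir -p pics; cat > h.py <<'E'
import numpy as np, cv2
from scipy.spatial.transform import Rotation as R
from station import arm
def pose():
    s=arm.state(); q=s["eef_rot"]; T=np.eye(4)
    T[:3,:3]=R.from_quat([q[1],q[2],q[3],q[0]]).as_matrix(); T[:3,3]=s["eef_pos"]; return T
def grab(n):
    T=pose(); f=arm.grab_frame(n)
    f["c2w"]=T@np.array(f["T_tool_cam"]) if n=="wrist" else np.linalg.inv(np.array(f["view"]))
    return f
def rays(f,uv):
    uv=np.asarray(uv,float).reshape(-1,2); K=np.array(f["K"]); k=f["k1"]
    d=np.stack([(uv[:,0]-K[0,2])/K[0,0],(uv[:,1]-K[1,2])/K[1,1]],1)
    s=d.copy()
    for _ in range(10): s=d/(1+k*(s**2).sum(1,keepdims=True))
    return np.stack([s[:,0],-s[:,1],-np.ones(len(s))],1)
def plane(f,uv,z):
    r=rays(f,uv)@f["c2w"][:3,:3].T; o=f["c2w"][:3,3]
    return o+r*((z-o[2])/r[:,2])[:,None]
def cloud(f):
    z=np.asarray(f["z_map"]); v,u=np.mgrid[:z.shape[0],:z.shape[1]]
    r=rays(f,np.stack([u.ravel(),v.ravel()],1))*z.reshape(-1,1)
    P=r@f["c2w"][:3,:3].T+f["c2w"][:3,3]; P[z.ravel()<=0]=np.nan
    return P.reshape(*z.shape,3)
def proj(f,p):
    T=np.linalg.inv(f["c2w"]); c=np.atleast_2d(p)@T[:3,:3].T+T[:3,3]
    s=np.stack([c[:,0],-c[:,1]],1)/-c[:,2:]; s=s*(1+f["k1"]*(s**2).sum(1,keepdims=True))
    K=np.array(f["K"]); return s*[K[0,0],K[1,1]]+[K[0,2],K[1,2]]
def save(f,n,crop=None,sc=1.5):
    im=f["image"]
    if crop: im=im[crop[1]:crop[3],crop[0]:crop[2]]
    cv2.imwrite("pics/"+n,cv2.resize(im,None,fx=sc,fy=sc,interpolation=cv2.INTER_CUBIC))
def tool(p,yaw=None):
    """shift in tool axes to bring TCP to world point p"""
    T=pose(); return T[:3,:3].T@(np.asarray(p)-T[:3,3])
E
python3 - <<'E'
from h import *
print(arm.state(), arm.grip_depth)
for n in ("scene","side","wrist"):
    f=grab(n); print(n,f["c2w"].round(3).tolist(),np.array(f["K"]).tolist(),f["k1"]); save(f,n+"0.png",sc=1.5)
    np.save(n+"0.npy",f,allow_pickle=True)
E
```

```text
{'clock': 0.0, 'joints': array([-1.44982381e+00,  4.87152501e-02,  9.75800290e-02,  1.62199369e+00,
       -2.59521390e-05,  1.44302515e+00]), 'joint_velocities': array([ 3.92112643e-04, -1.66119104e-03,  1.14855196e-03, -1.41938618e-03,
       -4.19196482e-05,  5.63226297e-05]), 'effort': array([ 3.93991713e-04, -3.38785529e+01,  3.20012748e+01,  2.04911095e-02,
       -1.24610115e-04, -1.11667102e-06]), 'eef_pos': array([ 0.12916755, -0.50822781,  0.2301267 ]), 'eef_rot': array([-1.16633165e-03,  9.92275110e-01,  1.24051384e-01, -9.01137377e-06]), 'ft_force': array([ 0.43098157, -0.4779807 ,  0.85810897]), 'moment': array([ 0.03614063, -0.01086941,  0.00656308]), 'grip_force': 0.0, 'gripper_width': 0.08549531799475571} 0.0187
scene [[-0.766, -0.543, 0.344, 1.062], [0.643, -0.649, 0.407, 0.684], [0.002, 0.532, 0.847, 1.545], [0.0, 0.0, 0.0, 1.0]] [[435.55577198378506, 0.0, 257.29151971164003], [0.0, 435.55577198378506, 189.86949467806244], [0.0, 0.0, 1.0]] -0.07350852491422487
side [[-0.416, 0.373, -0.83, -0.414], [-0.909, -0.168, 0.381, 0.442], [0.003, 0.913, 0.409, 0.587], [0.0, 0.0, 0.0, 1.0]] [[374.2123862233498, 0.0, 262.1718506619374], [0.0, 374.2123862233498, 193.19371318948328], [0.0, 0.0, 1.0]] 0.018683603271916843
wrist [[0.246, 0.93, 0.273, 0.199], [-0.969, 0.237, 0.066, -0.49], [-0.003, -0.281, 0.96, 0.372], [0.0, 0.0, 0.0, 1.0]] [[296.05521013284357, 0.0, 257.6667771009617], [0.0, 296.05521013284357, 187.63079246105593], [0.0, 0.0, 1.0]] -0.061364278513753166
```

View pics/scene0.png

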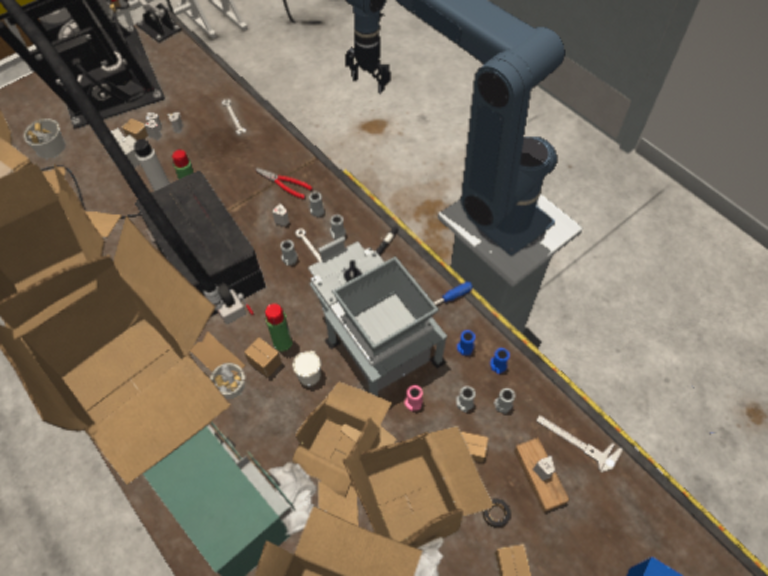

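View pics/side0.png

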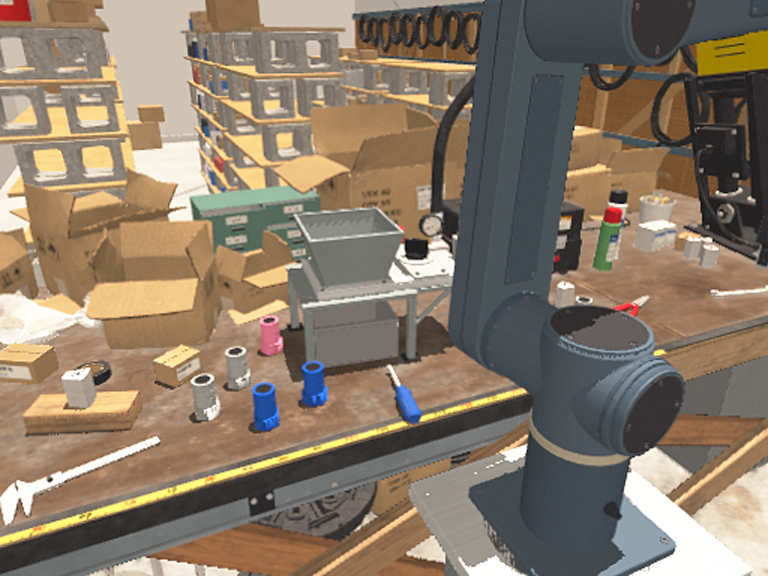

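The scene view shows five grey couplings: three at about (316,203), (337,226) and (289,252) on the robot's right, and two at (466,399) and (505,400) on its left. The blue and pink ones are decoys. The hopper is at about (385,310), its knob at (352,268) and its tab at (325,250).

```bash
python3 - <<'E'
from h import *
f=np.load("scene0.npy",allow_pickle=True).item(); P=cloud(f)
hsv=cv2.cvtColor(f["image"],cv2.COLOR_BGR2HSV)
print("bench z",np.nanmedian(P[...,2][(abs(P[...,0]-.5)<.3)&(abs(P[...,1])<.5)]))
# hopper rim
m=(abs(P[...,2]-.261)<.006)&(P[...,0]>.2)&(P[...,0]<.75)&(abs(P[...,1])<.4)
n,l,st,c=cv2.connectedComponentsWithStats(m.astype(np.uint8))
i=1+st[1:,4].argmax(); q=P[l==i]; r=cv2.minAreaRect(q[:,:2].astype(np.float32)*1000); print("rim",r,st[i],q[:,2].mean())
for lo,hi,nm in((.178,.235,"knob/tab"),(.045,.078,"low")):
    m=(P[...,2]>lo)&(P[...,2]<hi)&(P[...,0]>.15)&(P[...,0]<.8)&(abs(P[...,1])<.7)
    n,l,st,c=cv2.connectedComponentsWithStats(m.astype(np.uint8))
    for i in range(1,n):
        if st[i,4]<12: continue
        q=P[l==i]; h=hsv[l==i]
        t=q[q[:,2]>np.percentile(q[:,2],50)]
        print(nm,c[i].round(),st[i,4],"xyz",np.median(q,0).round(3),"box",((q[:,:2].min(0)+q[:,:2].max(0))/2).round(3),np.ptp(q[:,:2],axis=0).round(3),"zmax",q[:,2].max().round(3),"hsv",np.median(h,0))
E
```

```text
bench z 0.008597082666058076
rim ((565.5431518554688, 61.631126403808594), (115.78392791748047, 182.09619140625), 86.4749755859375) [222 171  58  48 205] 0.2623540273428565
knob/tab [138. 146.] 1980 xyz [ 0.743 -0.433  0.187] box [ 0.733 -0.434] [0.133 0.353] zmax 0.197 hsv [15. 26. 63.]
knob/tab [320. 143.] 230 xyz [0.195 0.035 0.212] box [0.18  0.028] [0.051 0.125] zmax 0.235 hsv [104.  18.  28.]
knob/tab [221. 163.] 93 xyz [ 0.543 -0.145  0.197] box [ 0.541 -0.148] [0.073 0.019] zmax 0.208 hsv [ 25.  16. 126.]
knob/tab [234. 181.] 121 xyz [ 0.558 -0.05   0.19 ] box [ 0.558 -0.054] [0.067 0.055] zmax 0.223 hsv [27. 14. 72.]
knob/tab [257. 195.] 710 xyz [0.515 0.035 0.209] box [0.555 0.09 ] [0.154 0.162] zmax 0.235 hsv [53.  9. 84.]
knob/tab [258. 222.] 103 xyz [0.618 0.162 0.208] box [0.582 0.101] [0.152 0.16 ] zmax 0.235 hsv [60. 10. 65.]
knob/tab [266. 295.] 122 xyz [0.754 0.361 0.213] box [0.745 0.362] [0.11  0.044] zmax 0.223 hsv [ 16. 115. 106.]
knob/tab [299. 344.] 115 xyz [0.774 0.539 0.207] box [0.772 0.538] [0.055 0.027] zmax 0.22 hsv [ 16. 116.  91.]
low [210. 133.] 57 xy
[... 1762 characters left out ...]
78 0.196] [0.043 0.09 ] zmax 0.078 hsv [ 16. 115.  83.]
low [251. 295.] 19 xyz [0.755 0.289 0.063] box [0.758 0.291] [0.037 0.018] zmax 0.078 hsv [ 16. 113.  91.]
low [317. 297.] 74 xyz [0.579 0.446 0.047] box [0.58  0.444] [0.049 0.059] zmax 0.053 hsv [ 16.  119.  205.5]
low [277. 311.] 180 xyz [0.718 0.367 0.061] box [0.74  0.427] [0.115 0.184] zmax 0.078 hsv [ 16. 115.  79.]
low [361. 315.] 44 xyz [0.515 0.59  0.06 ] box [0.507 0.588] [0.02 0.04] zmax 0.077 hsv [16.  33.  91.5]
low [295. 358.] 39 xyz [0.789 0.548 0.057] box [0.769 0.547] [0.06  0.019] zmax 0.076 hsv [ 17.  58. 118.]
low [341. 372.] 268 xyz [0.697 0.679 0.051] box [0.696 0.672] [0.078 0.055] zmax 0.059 hsv [ 16. 119. 173.]
```

View pics/wrist0.png

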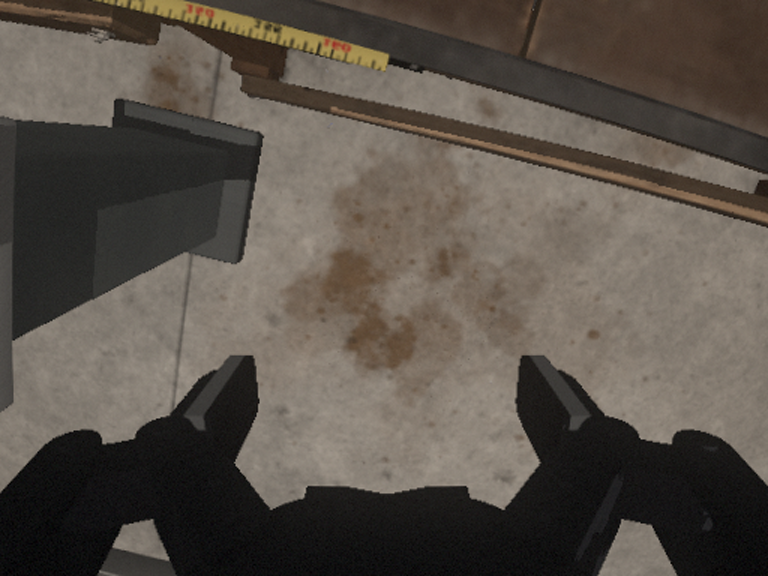

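Wrist view: only the floor and the fingers, so nothing useful there. The measured couplings are A(.428,-.390), B(.430,-.284), C(.591,-.302), D(.511,.338) and E(.443,.403), all with tops near 70 mm. The hopper is near (.570,.096) with yaw about -0.1. I'll move above A now.

>>> send_rows(
  increments=[
    [0,0,-1.32,0.319,-0.041,0,1],
    [0,0,-1.32,0.319,-0.041,0,1],
    [0,0,-1.32,0.319,-0.041,0,1],
    [0,0,-1.32,0.319,-0.041,0,1],
    [0,0,-1.32,0.319,-0.041,0,1],
    [0,0,-1.32,0.319,-0.041,0,1],
    [0,0,-1.32,0.319,-0.041,0,1],
    [0,0,-1.32,0.319,-0.041,0,1],
    [0,0,-1.32,0.319,-0.041,0,1],
    [0,0,-1.32,0.319,-0.041,0,1],
  ],
)

```text
clock: 1.15
eef_pos: [0.4286, -0.3901, 0.2306]
eef_rot: [-0.001, 0.708, 0.707, 0.0]
ft_force: [-0.3, 0.3, 0.1]
gripper_width: 0.0858
grip_force: 0.0
```

```bash
cat >> h.py <<'E'
def coups(f,lo=.056,hi=.08):
    """tops of upright things 68 mm high: centre of the ring seen"""
    P=cloud(f); hsv=cv2.cvtColor(f["image"],cv2.COLOR_BGR2HSV)
    m=(P[...,2]>lo)&(P[...,2]<hi)&(P[...,0]>.2)&(P[...,0]<.72)
    n,l,st,c=cv2.connectedComponentsWithStats(m.astype(np.uint8)); out=[]
    for i in range(1,n):
        if st[i,4]<25: continue
        cnt=cv2.findContours((l==i).astype(np.uint8),cv2.RETR_EXTERNAL,cv2.CHAIN_APPROX_NONE)[0][0]
        q=plane(f,cnt[:,0,:],.068); (x,y),r=cv2.minEnclosingCircle((q[:,:2]*1000).astype(np.float32))
        out.append((round(x/1000,4),round(y/1000,4),round(r),st[i,4],np.nanmedian(P[l==i][:,2]).round(3),np.median(hsv[l==i],0).tolist(),c[i].round().tolist()))
    return out
def psi():
    T=pose(); return np.arctan2(T[1,0],T[0,0])
E
python3 - <<'E'
from h import *
s=arm.state(); print(s["clock"],s["eef_pos"],psi(),s["joints"].round(2),pose()[:3,2].round(4))
f=grab("wrist"); save(f,"w1.png")
for o in coups(f): print(o)
E
```

```text
1.15 [ 0.42857247 -0.39005633  0.23062916] 1.5694462283444592 [-0.85  0.19  0.26  1.64 -0.    0.72] [-8.e-04  9.e-04 -1.e+00]
(0.4283, -0.2894, 18, np.int32(1115), np.float64(0.067), [17.0, 23.0, 43.0], [257.0, 71.0])
(0.5862, -0.3073, 21, np.int32(1150), np.float64(0.067), [17.0, 26.0, 81.0], [415.0, 91.0])
(0.6746, -0.4165, 131, np.int32(3331), np.float64(0.067), [20.0, 31.0, 25.0], [482.0, 194.0])
(0.4244, -0.3955, 19, np.int32(897), np.float64(0.067), [16.0, 28.0, 88.0], [254.0, 177.0])
(0.6748, -0.6858, 30, np.int32(479), np.float64(0.067), [54.0, 85.0, 67.0], [430.0, 375.0])
```

View pics/w1.png

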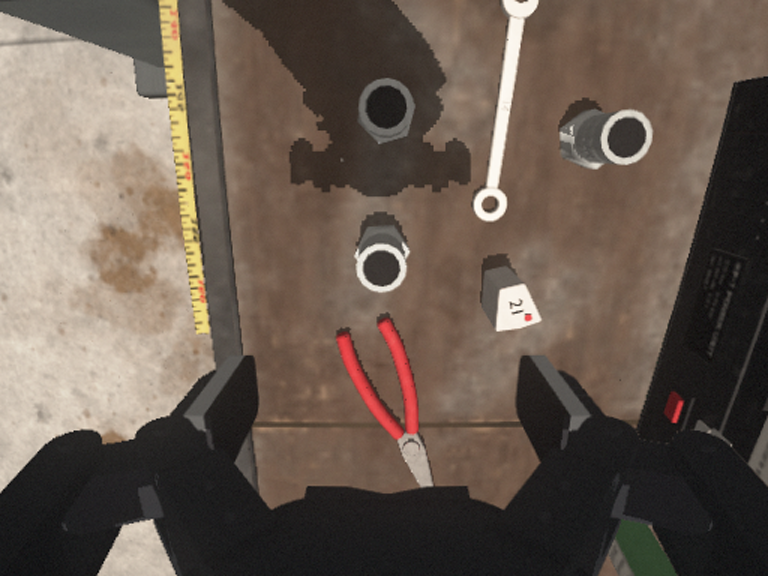

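The wrist view shows A's ring at (254,178), B's at (257,71) and C's at (417,91), with the die at (345,205) and the spanner between. I'll descend on A and grip it.

>>> send_rows(
  increments=[
    [0,0,0,-0.004,-0.004,0.05,1],
    [0,0,0,-0.004,-0.004,0.1,1],
    [0,0,0,-0.004,-0.004,0.15,1],
    [0,0,0,-0.004,-0.004,0.195,1],
    [0,0,0,-0.004,-0.004,0.195,1],
    [0,0,0,-0.004,-0.004,0.195,0],
    [0,0,0,-0.004,-0.004,0.195,0],
    [0,0,0,-0.004,-0.004,0.195,0],
    [0,0,0,-0.004,-0.004,0.195,0],
    [0,0,0,-0.004,-0.004,0.195,0],
  ],
)

```text
clock: 2.2
eef_pos: [0.4263, -0.397, 0.0405]
eef_rot: [0.004, 0.708, 0.706, -0.0]
ft_force: [-0.5, -0.0, 6.1]
gripper_width: 0.0344
grip_force: 60.2
```

>>> send_rows(
  increments=[
    [0,0,0,0,0,-0.05,0],
    [0,0,0,0,0,-0.1,0],
    [0,0,0,0,0,-0.15,0],
    [0,0,0.1,0.04,0.013,-0.18,0],
    [0,0,0.1,0.08,0.027,-0.21,0],
    [0,0,0.1,0.12,0.04,-0.24,0],
    [0,0,0.1,0.16,0.053,-0.27,0],
    [0,0,0.1,0.2,0.067,-0.3,0],
    [0,0,0.1,0.24,0.08,-0.32,0],
    [0,0,0.1,0.28,0.093,-0.33,0],
  ],
)

```text
clock: 3.2
eef_pos: [0.5186, -0.1134, 0.3701]
eef_rot: [0.003, 0.743, 0.67, 0.001]
ft_force: [1.0, 0.3, -1.4]
gripper_width: 0.0344
grip_force: 60.2
```

>>> send_rows(
  increments=[
    [0,0,0,0.04,0.012,0,0],
    [0,0,0,0.08,0.02,0,0],
    [0,0,0,0.12,0.03,0,0],
    [0,0,0,0.14,0.03,0,0],
    [0,0,0,0.14,0.03,0,0],
  ],
)

```text
clock: 3.7
eef_pos: [0.5622, 0.0247, 0.3668]
eef_rot: [-0.0, 0.741, 0.672, 0.001]
ft_force: [-0.3, -0.0, -1.8]
gripper_width: 0.0344
grip_force: 60.3
```

```bash
cat > hop.py <<'E'
from h import *
def hopper(f):
    P=cloud(f); m=(abs(P[...,2]-.261)<.005)&(abs(P[...,0]-.57)<.15)&(abs(P[...,1]-.09)<.15)
    q=P[m]; r=cv2.minAreaRect((q[:,:2]*1000).astype(np.float32)); return r,m.sum(),q[:,2].mean()
E
python3 - <<'E'
from hop import *
s=arm.state(); print(s["clock"],s["eef_pos"],psi(),s["joints"].round(2))
f=grab("wrist"); save(f,"w2.png"); np.save("w2.npy",f,allow_pickle=True); print(hopper(f))
P=cloud(f)
for nm,lo,hi in(("tab",.192,.206),("knob",.208,.222),):
    m=((P[...,2]>lo)&(P[...,2]<hi)&(abs(P[...,0]-.55)<.08)&(P[...,1]<-.01)&(P[...,1]>-.2))
    n,l,st,c=cv2.connectedComponentsWithStats(m.astype(np.uint8))
    for i in range(1,n):
        if st[i,4]>30: q=P[l==i]; print(nm,cv2.minAreaRect((q[:,:2]*1000).astype(np.float32)),st[i],q[:,2].mean())
E
```

```text
3.7 [0.56224772 0.02465788 0.36682984] 1.473336348431467 [-0.08  0.24  0.59  1.92  0.    1.59]
(((568.459716796875, 89.25554656982422), (168.5919647216797, 179.33868408203125), 83.7767562866211), np.int64(4825), np.float64(0.2625194027858195))
tab ((542.281005859375, -148.74017333984375), (12.953383445739746, 73.06110382080078), 84.74317932128906) [226 301  59  11 512] 0.1990219387904889
```

View pics/w2.png

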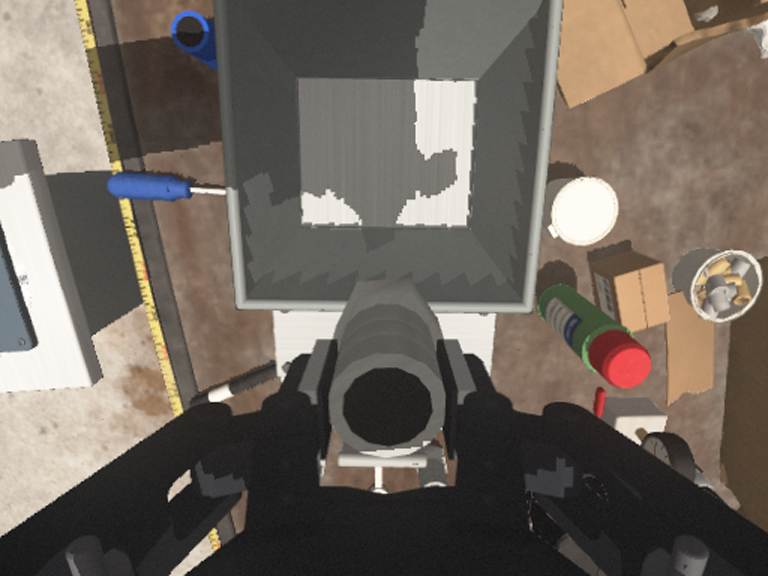

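The hopper's throat corners are at about (200,53), (316,53), (313,152) and (202,152) in raw pixels. The coupling is held well, and the tab is found.

```bash
cat >> hop.py <<'E'
HC=np.array([.566,.095]); HY=-.095
def hw(x,y): # hopper local to world xy
    c,s=np.cos(HY),np.sin(HY); return HC+[c*x-s*y,s*x+c*y]
E
python3 - <<'E'
from hop import *
f=np.load("w2.npy",allow_pickle=True).item()
q=plane(f,np.array([[299,80],[476,80],[471,228],[302,228]])/1.5,.157)[:,:2]
print(q.round(4),q.mean(0),np.linalg.norm(np.diff(q,axis=0),axis=1))
r=plane(f,np.array([[235,310],[532,310],[217,0],[563,0]])/1.5,.261)[:,:2]; print("rim near corners",r.round(4))
for p in ((-.03,-.026),(.03,-.026),(-.03,.026),(.03,.026)):
    print(p,hw(*p).round(4),tool([*hw(*p),.215]).round(3))
E
```

```text
[[0.5106 0.1548]
 [0.6407 0.1421]
 [0.6314 0.032 ]
 [0.497  0.0452]] [0.56992985 0.09352998] [0.13071845 0.11050156 0.13504047]
rim near corners [[ 0.4711  0.0157]
 [ 0.6473 -0.0017]
 [ 0.4919  0.1803]
 [ 0.6661  0.1634]]
(-0.03, -0.026) [0.5337 0.072 ] [ 0.046 -0.033  0.152]
(0.03, -0.026) [0.5934 0.0663] [0.046 0.027 0.152]
(-0.03, 0.026) [0.5386 0.1237] [ 0.098 -0.034  0.152]
(0.03, 0.026) [0.5983 0.118 ] [0.098 0.026 0.152]
```

>>> send_rows(
  increments=[
    [0,0,0,0.046,-0.031,0,0],
    [0,0,0,0.046,-0.031,0.04,0],
    [0,0,0,0.046,-0.031,0.08,0],
    [0,0,0,0.046,-0.031,0.12,0],
    [0,0,0,0.046,-0.031,0.155,0],
    [0,0,0,0.046,-0.031,0.155,0],
    [0,0,0,0.046,-0.031,0.155,0.65],
    [0,0,0,0.046,-0.031,0.155,0.65],
    [0,0,0,0.046,-0.031,0.155,0.65],
  ],
)

```text
clock: 4.65
eef_pos: [0.5374, 0.0701, 0.2147]
eef_rot: [0.002, 0.742, 0.67, 0.002]
ft_force: [-0.2, -0.6, 0.1]
gripper_width: 0.0552
grip_force: 0.0
```

>>> send_rows(
  increments=[
    [0,0,0,0,0,-0.05,0.65],
    [0,0,0,0,0,-0.1,0.65],
    [0,0,0,-0.03,-0.006,-0.125,1],
    [0,0,0,-0.075,-0.014,-0.125,1],
    [0,0,0,-0.12,-0.024,-0.125,1],
    [0,0,0,-0.165,-0.033,-0.125,1],
    [0,0,0,-0.21,-0.042,-0.125,1],
    [0,0,0,-0.255,-0.051,-0.1,1],
    [0,0,0,-0.3,-0.06,-0.06,1],
    [0,0,-0.1,-0.345,-0.07,-0.02,1],
  ],
)

```text
clock: 5.65
eef_pos: [0.4372, -0.2509, 0.2493]
eef_rot: [0.003, 0.707, 0.707, 0.0]
ft_force: [0.1, 0.0, -0.7]
gripper_width: 0.0855
grip_force: 0.0
```

>>> send_rows(
  increments=[
    [0,0,0,-0.024,-0.004,0,1],
    [0,0,0,-0.024,-0.004,0,1],
  ],
)

```text
clock: 5.85
eef_pos: [0.4314, -0.2749, 0.2466]
eef_rot: [-0.0, 0.709, 0.705, -0.001]
ft_force: [0.8, 0.2, -0.0]
gripper_width: 0.0853
grip_force: 0.0
```

```bash
cat > look.py <<'E'
from hop import *
import sys
s=arm.state(); print(s["clock"],s["eef_pos"].round(4),round(psi(),3),s["joints"].round(2))
f=grab("wrist")
for o in coups(f): 
    if o[2]<30: print(o,"shift",tool([o[0],o[1],.036]).round(3))
E
python3 look.py
```

```text
5.85 [ 0.4314 -0.2749  0.2466] 1.564 [-0.7   0.02  0.1   1.65 -0.    0.88]
(0.4286, -0.2875, 19, np.int32(809), np.float64(0.067), [17.0, 27.0, 88.0], [255.0, 180.0]) shift [-0.014 -0.004  0.212]
(0.587, -0.3041, 21, np.int32(829), np.float64(0.067), [17.0, 27.0, 85.0], [393.0, 193.0]) shift [-0.029  0.154  0.212]
```

>>> send_rows(
  increments=[
    [0,0,0,-0.014,-0.003,0.05,1],
    [0,0,0,-0.014,-0.003,0.1,1],
    [0,0,0,-0.014,-0.003,0.15,1],
    [0,0,0,-0.014,-0.003,0.2,1],
    [0,0,0,-0.014,-0.003,0.211,1],
    [0,0,0,-0.014,-0.003,0.211,0],
    [0,0,0,-0.014,-0.003,0.211,0],
    [0,0,0,-0.014,-0.003,0.211,0],
    [0,0,0,-0.014,-0.003,0.211,0],
    [0,0,0,-0.014,-0.003,0.211,0],
  ],
)

```text
clock: 6.9
eef_pos: [0.4323, -0.2885, 0.0403]
eef_rot: [0.004, 0.708, 0.706, 0.0]
ft_force: [-0.3, 0.2, 7.3]
gripper_width: 0.0349
grip_force: 60.1
```

>>> send_rows(
  increments=[
    [0,0,0,0,0,-0.05,0],
    [0,0,0,0,0,-0.1,0],
    [0,0,0,0,0,-0.15,0],
    [0,0,0,0,0,-0.2,0],
    [0,0,0.1,0.03,0.01,-0.24,0],
    [0,0,0.1,0.07,0.03,-0.26,0],
    [0,0,0.1,0.11,0.06,-0.28,0],
    [0,0,0.1,0.15,0.09,-0.3,0],
    [0,0,0.1,0.19,0.11,-0.32,0],
    [0,0,0.1,0.23,0.13,-0.33,0],
  ],
)

```text
clock: 7.9
eef_pos: [0.5601, -0.0573, 0.3684]
eef_rot: [0.002, 0.743, 0.67, 0.001]
ft_force: [1.3, -1.1, -1.2]
gripper_width: 0.035
grip_force: 60.2
```

```bash
sed -i 's/HC=.*/HC=np.array([.568,.0945]); HY=-.098/' hop.py; cat > tgt.py <<'E'
from hop import *
s=arm.state(); print(s["clock"],s["eef_pos"].round(4),round(psi(),3),s["gripper_width"].round(4))
for p in ((-.03,-.026),(.03,-.026),(-.03,.026),(.03,.026),(0,0)):
    print(p,tool([*hw(*p),.213]).round(3), "rz",round(psi()-(np.pi/2+HY),3))
E
python3 tgt.py
```

```text
Traceback (most recent call last):
  File "tgt.py", line 2, in <module>
    s=arm.state(); print(s["clock"],s["eef_pos"].round(4),round(psi(),3),s["gripper_width"].round(4))
                                                                         ^^^^^^^^^^^^^^^^^^^^^^^^
AttributeError: 'float' object has no attribute 'round'
```

>>> send_rows(
  increments=[
    [0,0,0,0.04,0.01,0,0],
    [0,0,0,0.08,0.02,0,0],
    [0,0,0,0.12,0.023,0,0],
    [0,0,0,0.126,0.023,0.03,0],
    [0,0,0,0.126,0.023,0.075,0],
    [0,0,0,0.126,0.023,0.12,0],
    [0,0,0,0.126,0.023,0.155,0],
    [0,0,0,0.126,0.023,0.155,0],
    [0,0,0,0.126,0.023,0.155,0.65],
    [0,0,0,0.126,0.023,0.155,0.65],
  ],
)

```text
clock: 8.9
eef_pos: [0.5972, 0.0643, 0.2154]
eef_rot: [0.003, 0.742, 0.67, 0.003]
ft_force: [1.1, 0.2, 0.6]
gripper_width: 0.0556
grip_force: 0.0
```

>>> send_rows(
  increments=[
    [0,0,0,0,0,0,0.65],
    [0,0,0,0,0,-0.05,0.65],
    [0,0,0,0,0,-0.1,0.65],
    [0,0,0,-0.02,0,-0.14,1],
    [0,0,0,-0.06,0,-0.14,1],
    [0,0,0,-0.06,0,-0.14,1],
  ],
)

```text
clock: 9.5
eef_pos: [0.5903, 0.0007, 0.3563]
eef_rot: [0.005, 0.744, 0.668, 0.003]
ft_force: [0.5, 0.1, -1.2]
gripper_width: 0.0851
grip_force: 0.0
```

```bash
sed -i 's/s\["gripper_width"\].round(4)/round(s["gripper_width"],4)/' tgt.py; python3 - <<'E'
from hop import *
f=grab("wrist"); save(f,"w3.png",sc=1.2); print(arm.state()["eef_pos"],psi(), tool([.587,-.304,.25]).round(3))
E
```

```text
[0.58991912 0.00265945 0.3545541 ] 1.4653921274783868 [-0.305  0.029  0.105]
```

View pics/w3.png

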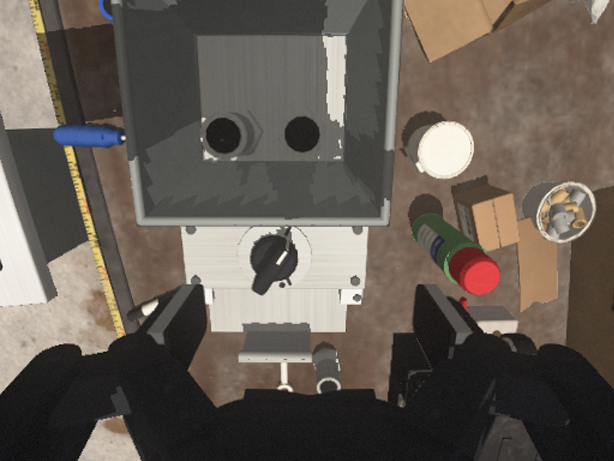

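The wrist view shows both couplings standing upright in the throat, at about (222,135) and (302,133). The knob's wing points up and to the right at (272,262), which is LOCKED. C comes next.

>>> send_rows(
  increments=[
    [0,0,0,-0.045,0,0,0.75],
    [0,0,0,-0.09,0.01,0,0.75],
    [0,0,0,-0.135,0.02,0,0.75],
    [0,0,0,-0.18,0.029,0.02,0.75],
    [0,0,0,-0.22,0.029,0.04,0.75],
    [0,0,0,-0.26,0.029,0.07,0.75],
    [0,0,0,-0.295,0.029,0.1,0.75],
    [0,0,0,-0.295,0.029,0.105,0.75],
    [0,0,0,-0.295,0.029,0.105,0.75],
  ],
)

```text
clock: 10.45
eef_pos: [0.587, -0.2914, 0.2437]
eef_rot: [-0.002, 0.743, 0.67, -0.0]
ft_force: [0.2, -0.0, 0.3]
gripper_width: 0.0642
grip_force: 0.0
```

```bash
python3 look.py
```

```text
10.45 [ 0.587  -0.2914  0.2437] 1.468 [-0.56  0.42  0.56  1.72  0.    1.11]
(0.5892, -0.3048, 19, np.int32(825), np.float64(0.067), [16.0, 27.0, 108.0], [261.0, 181.0]) shift [-0.014  0.003  0.21 ]
```

>>> send_rows(
  increments=[
    [0,0,0,-0.014,0.003,0.05,0.75],
    [0,0,0,-0.014,0.003,0.1,0.75],
    [0,0,0,-0.014,0.003,0.15,0.75],
    [0,0,0,-0.014,0.003,0.2,0.75],
    [0,0,0,-0.014,0.003,0.208,0.75],
    [0,0,0,-0.014,0.003,0.208,0],
    [0,0,0,-0.014,0.003,0.208,0],
    [0,0,0,-0.014,0.003,0.208,0],
    [0,0,0,-0.014,0.003,0.208,0],
    [0,0,0,-0.014,0.003,0.208,0],
  ],
)

```text
clock: 11.5
eef_pos: [0.5919, -0.3075, 0.0421]
eef_rot: [0.004, 0.742, 0.67, 0.001]
ft_force: [-0.3, 0.9, 6.4]
gripper_width: 0.0341
grip_force: 60.8
```

>>> send_rows(
  increments=[
    [0,0,0,0,0,-0.05,0],
    [0,0,0,0,0,-0.1,0],
    [0,0,0,0,0,-0.15,0],
    [0,0,0,0,0,-0.2,0],
    [0,0,0,0.03,-0.01,-0.24,0],
    [0,0,0,0.07,-0.02,-0.26,0],
    [0,0,0,0.11,-0.03,-0.28,0],
    [0,0,0,0.15,-0.04,-0.3,0],
    [0,0,0,0.19,-0.05,-0.32,0],
    [0,0,0,0.23,-0.07,-0.33,0],
  ],
)

```text
clock: 12.5
eef_pos: [0.5433, -0.0687, 0.3697]
eef_rot: [0.002, 0.742, 0.67, 0.001]
ft_force: [0.2, 0.7, -2.0]
gripper_width: 0.0341
grip_force: 60.5
```

```bash
python3 tgt.py
```

```text
12.5 [ 0.5433 -0.0687  0.3697] 1.468 0.0341
(-0.03, -0.026) [ 0.139 -0.023  0.157] rz -0.004
(0.03, -0.026) [0.139 0.037 0.157] rz -0.004
(-0.03, 0.026) [ 0.191 -0.023  0.157] rz -0.004
(0.03, 0.026) [0.191 0.037 0.157] rz -0.004
(0, 0) [0.165 0.007 0.157] rz -0.004
```

>>> send_rows(
  increments=[
    [0,0,0,0.045,-0.006,0,0],
    [0,0,0,0.09,-0.012,0,0],
    [0,0,0,0.135,-0.018,0,0],
    [0,0,0,0.18,-0.023,0,0],
    [0,0,0,0.193,-0.023,0.02,0],
    [0,0,0,0.193,-0.023,0.07,0],
    [0,0,0,0.193,-0.023,0.12,0],
    [0,0,0,0.193,-0.023,0.155,0],
    [0,0,0,0.193,-0.023,0.155,0],
    [0,0,0,0.193,-0.023,0.155,0.65],
  ],
)

```text
clock: 13.5
eef_pos: [0.5409, 0.1239, 0.2123]
eef_rot: [0.001, 0.742, 0.67, 0.001]
ft_force: [1.7, 0.2, 2.9]
gripper_width: 0.0473
grip_force: 0.0
```

>>> send_rows(
  increments=[
    [0,0,0,0,0,0,0.65],
    [0,0,0,0,0,0,0.65],
    [0,0,0,0,0,-0.05,0.65],
    [0,0,0,0,0,-0.1,0.65],
    [0,0,0,0.02,-0.01,-0.13,1],
    [0,0,0,0.06,-0.02,-0.13,1],
    [0,0,0,0.1,-0.03,-0.13,1],
    [0,0,0,0.14,-0.03,-0.1,1],
    [0,0,0,0.18,-0.03,-0.06,1],
    [0,0,0,0.2,-0.03,-0.04,1],
  ],
)

```text
clock: 14.5
eef_pos: [0.5297, 0.3288, 0.2517]
eef_rot: [-0.0, 0.742, 0.671, 0.0]
ft_force: [0.2, -0.4, 1.1]
gripper_width: 0.0852
grip_force: 0.0
```

```bash
python3 look.py
```

```text
14.5 [0.5297 0.3288 0.2517] 1.471 [0.45 0.32 0.45 1.7  0.   2.12]
(0.4397, 0.4013, 19, np.int32(958), np.float64(0.067), [17.0, 23.0, 82.5], [167.0, 110.0]) shift [ 0.061 -0.093  0.211]
(0.6898, 0.3609, 22, np.int32(86), np.float64(0.069), [15.0, 95.0, 111.0], [394.0, 123.0]) shift [0.045 0.16  0.209]
(0.5091, 0.3367, 19, np.int32(811), np.float64(0.067), [16.0, 26.0, 110.0], [238.0, 163.0]) shift [ 0.004 -0.018  0.21 ]
(0.3726, 0.3179, 21, np.int32(801), np.float64(0.067), [111.0, 133.0, 93.0], [124.0, 191.0]) shift [-0.028 -0.152  0.211]
(0.6052, 0.2546, 20, np.int32(742), np.float64(0.067), [166.0, 49.5, 136.0], [327.0, 223.0]) shift [-0.069  0.086  0.209]
(0.4127, 0.2258, 17, np.int32(149), np.float64(0.066), [112.0, 152.0, 125.0], [175.0, 257.0]) shift [-0.116 -0.103  0.211]
(0.4817, 0.206, 15, np.int32(150), np.float64(0.069), [24.0, 13.0, 82.0], [229.0, 264.0]) shift [-0.129 -0.032  0.21 ]
```

>>> send_rows(
  increments=[
    [0,0,0,0.004,-0.018,0.05,1],
    [0,0,0,0.004,-0.018,0.1,1],
    [0,0,0,0.004,-0.018,0.15,1],
    [0,0,0,0.004,-0.018,0.2,1],
    [0,0,0,0.004,-0.018,0.21,1],
    [0,0,0,0.004,-0.018,0.21,0],
    [0,0,0,0.004,-0.018,0.21,0],
    [0,0,0,0.004,-0.018,0.21,0],
    [0,0,0,0.004,-0.018,0.21,0],
    [0,0,0,0.004,-0.018,0.21,0],
  ],
)

```text
clock: 15.55
eef_pos: [0.5157, 0.3337, 0.0471]
eef_rot: [0.001, 0.742, 0.67, 0.004]
ft_force: [0.2, -0.8, 6.2]
gripper_width: 0.0339
grip_force: 60.5
```

>>> send_rows(
  increments=[
    [0,0,0,0,0,-0.05,0],
    [0,0,0,0,0,-0.1,0],
    [0,0,0,0,0,-0.15,0],
    [0,0,0,0,0,-0.2,0],
    [0,0,0,0,0,-0.25,0],
    [0,0,0,-0.02,0.02,-0.29,0],
    [0,0,0,-0.05,0.04,-0.32,0],
    [0,0,0,-0.09,0.06,-0.33,0],
    [0,0,0,-0.09,0.06,-0.33,0],
    [0,0,0,-0.09,0.06,-0.33,0],
  ],
)

```text
clock: 16.55
eef_pos: [0.5639, 0.2356, 0.3735]
eef_rot: [0.0, 0.743, 0.669, 0.001]
ft_force: [0.3, 1.6, -1.9]
gripper_width: 0.0342
grip_force: 60.4
```

```bash
python3 tgt.py; python3 - <<'E'
from h import *
f=grab("scene"); save(f,"s2.png",(150,110,400,310),2.4)
E
```

```text
16.55 [0.5639 0.2356 0.3735] 1.466 0.0342
(-0.03, -0.026) [-0.166 -0.011  0.16 ] rz -0.007
(0.03, -0.026) [-0.166  0.049  0.16 ] rz -0.007
(-0.03, 0.026) [-0.114 -0.012  0.16 ] rz -0.007
(0.03, 0.026) [-0.114  0.048  0.16 ] rz -0.007
(0, 0) [-0.14   0.019  0.16 ] rz -0.007
```

View pics/s2.png

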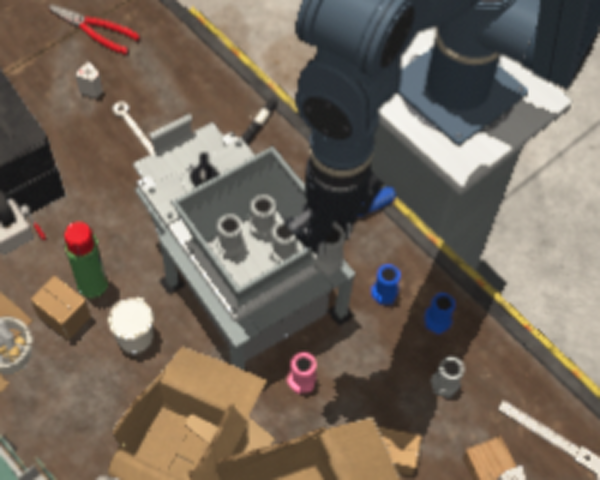

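Three couplings stand in the hopper at about (232,235), (263,208) and (285,240), D is in the gripper, and E remains at (450,375).

>>> send_rows(
  increments=[
    [0,0,0,-0.04,0.018,0,0],
    [0,0,0,-0.08,0.036,0,0],
    [0,0,0,-0.112,0.047,0,0],
    [0,0,0,-0.112,0.047,0.03,0],
    [0,0,0,-0.112,0.047,0.075,0],
    [0,0,0,-0.112,0.047,0.12,0],
    [0,0,0,-0.112,0.047,0.157,0],
    [0,0,0,-0.112,0.047,0.157,0],
    [0,0,0,-0.112,0.047,0.157,0.65],
    [0,0,0,-0.112,0.047,0.157,0.65],
  ],
)

```text
clock: 17.6
eef_pos: [0.6004, 0.1212, 0.2197]
eef_rot: [0.002, 0.742, 0.671, 0.003]
ft_force: [1.2, 0.4, 0.8]
gripper_width: 0.0556
grip_force: 0.0
```

>>> send_rows(
  increments=[
    [0,0,0,0,0,0,0.65],
    [0,0,0,0,0,-0.05,0.65],
    [0,0,0,0,0,-0.1,0.65],
    [0,0,0,0.03,-0.02,-0.14,1],
    [0,0,0,0.07,-0.045,-0.14,1],
    [0,0,0,0.11,-0.07,-0.14,1],
    [0,0,0,0.15,-0.095,-0.11,1],
    [0,0,0,0.19,-0.12,-0.08,1],
    [0,0,0,0.23,-0.14,-0.05,1],
    [0,0,0,0.25,-0.165,-0.03,1],
  ],
)

```text
clock: 18.6
eef_pos: [0.4624, 0.3868, 0.2488]
eef_rot: [0.0, 0.742, 0.67, 0.003]
ft_force: [1.1, 0.6, -0.3]
gripper_width: 0.0854
grip_force: 0.0
```

```bash
python3 look.py
```

```text
18.6 [0.4624 0.3868 0.2488] 1.469 [0.59 0.25 0.37 1.67 0.   2.26]
(0.4383, 0.4026, 18, np.int32(831), np.float64(0.067), [16.0, 26.0, 102.0], [233.0, 157.0]) shift [ 0.011 -0.015  0.206]
(0.3717, 0.3179, 20, np.int32(726), np.float64(0.067), [110.0, 139.0, 97.0], [187.0, 233.0]) shift [-0.08  -0.074  0.207]
(0.6113, 0.2617, 18, np.int32(146), np.float64(0.067), [169.5, 75.0, 206.0], [388.0, 254.0]) shift [-0.113  0.17   0.205]
(0.4016, 0.2283, 22, np.int32(626), np.float64(0.067), [111.0, 144.0, 97.0], [222.0, 295.0]) shift [-0.166 -0.035  0.206]
(0.4791, 0.21, 13, np.int32(162), np.float64(0.068), [24.0, 13.0, 79.0], [285.0, 300.0]) shift [-0.177  0.044  0.206]
```

>>> send_rows(
  increments=[
    [0,0,0,0.005,-0.005,0,1],
    [0,0,0,0.005,-0.005,0,1],
    [0,0,0,0.005,-0.005,0,1],
  ],
)

```text
clock: 18.95
eef_pos: [0.4588, 0.3896, 0.2503]
eef_rot: [0.001, 0.743, 0.67, 0.003]
ft_force: [0.6, -0.4, 0.3]
gripper_width: 0.0851
grip_force: 0.0
```

```bash
python3 look.py | head -2; python3 -c "
from h import *; s=arm.state(); print(s['eef_pos'],s['joint_velocities'].round(3))"
```

```text
18.95 [0.4588 0.3896 0.2503] 1.468 [ 0.59  0.25  0.37  1.68 -0.    2.27]
(0.4382, 0.4026, 18, np.int32(824), np.float64(0.067), [16.0, 27.0, 103.0], [237.0, 159.0]) shift [ 0.01  -0.023  0.214]
[0.45889049 0.38930559 0.24997424] [-0.009  0.003 -0.014 -0.001  0.003  0.   ]
```

>>> send_rows(
  increments=[
    [0,0,0,0.011,-0.022,0.04,1],
    [0,0,0,0.011,-0.022,0.09,1],
    [0,0,0,0.011,-0.022,0.14,1],
    [0,0,0,0.011,-0.022,0.19,1],
    [0,0,0,0.011,-0.022,0.211,1],
    [0,0,0,0.011,-0.022,0.211,0],
    [0,0,0,0.011,-0.022,0.211,0],
    [0,0,0,0.011,-0.022,0.211,0],
    [0,0,0,0.011,-0.022,0.211,0],
    [0,0,0,0.011,-0.022,0.211,0],
  ],
)

```text
clock: 20.0
eef_pos: [0.4387, 0.4043, 0.0399]
eef_rot: [0.001, 0.742, 0.67, 0.004]
ft_force: [0.6, -0.0, 6.5]
gripper_width: 0.0345
grip_force: 60.3
```

>>> send_rows(
  increments=[
    [0,0,0,0,0,-0.05,0],
    [0,0,0,0,0,-0.1,0],
    [0,0,0,0,0,-0.15,0],
    [0,0,0,0,0,-0.2,0],
    [0,0,0,0,0,-0.25,0],
    [0,0,0,-0.02,0.03,-0.29,0],
    [0,0,0,-0.05,0.06,-0.32,0],
    [0,0,0,-0.09,0.09,-0.34,0],
    [0,0,0,-0.12,0.12,-0.34,0],
    [0,0,0,-0.12,0.12,-0.34,0],
  ],
)

```text
clock: 21.0
eef_pos: [0.5473, 0.266, 0.3768]
eef_rot: [0.002, 0.745, 0.667, 0.001]
ft_force: [-0.7, 1.1, -2.0]
gripper_width: 0.0341
grip_force: 60.4
```

>>> send_rows(
  increments=[
    [0,0,0,0,0,0,0],
    [0,0,0,0,0,0,0],
  ],
)

```text
clock: 21.2
eef_pos: [0.5427, 0.2717, 0.3759]
eef_rot: [-0.0, 0.742, 0.67, -0.0]
ft_force: [0.0, -0.1, -0.8]
gripper_width: 0.0343
grip_force: 60.4
```

```bash
python3 tgt.py; python3 - <<'E'
from hop import *
f=grab("scene"); save(f,"s3.png",(200,140,320,240),5)
f=grab("wrist"); P=cloud(f)
m=(abs(P[...,2]-.224)<.006)&(np.hypot(P[...,0]-.568,P[...,1]-.0945)<.08)
n,l,st,c=cv2.connectedComponentsWithStats(m.astype(np.uint8))
for i in range(1,n):
    if st[i,4]>60: q=np.median(P[l==i],0); print(q.round(3),st[i,4])
E
```

```text
21.2 [0.5427 0.2717 0.3759] 1.469 0.0343
(-0.03, -0.026) [-0.2    0.013  0.163] rz -0.004
(0.03, -0.026) [-0.2    0.073  0.163] rz -0.004
(-0.03, 0.026) [-0.148  0.013  0.163] rz -0.004
(0.03, 0.026) [-0.148  0.073  0.163] rz -0.004
(0, 0) [-0.174  0.043  0.163] rz -0.004
[0.533 0.084 0.222] 147
```

View pics/s3.png

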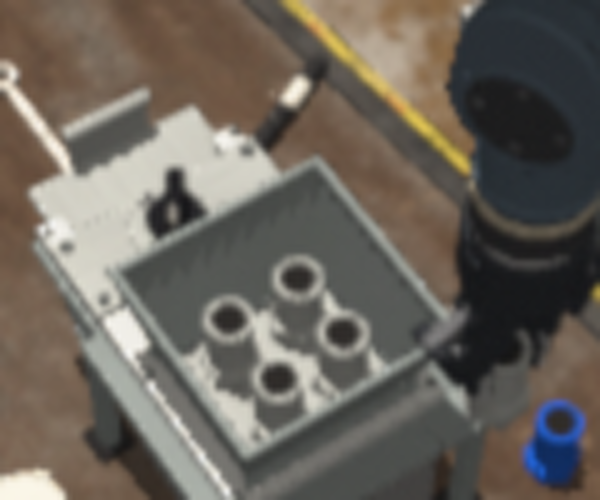

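Four couplings stand in a 2x2 grid at about (228,320), (298,280), (342,332) and (278,380). The fifth is held and goes on top in the middle.

>>> send_rows(
  increments=[
    [0,0,0,-0.045,0.01,0,0],
    [0,0,0,-0.09,0.02,0,0],
    [0,0,0,-0.135,0.03,0,0],
    [0,0,0,-0.172,0.043,0,0],
    [0,0,0,-0.172,0.043,0.03,0],
    [0,0,0,-0.172,0.043,0.07,0],
    [0,0,0,-0.172,0.043,0.1,0],
    [0,0,0,-0.172,0.043,0.1,0],
    [0,0,0,-0.172,0.043,0.1,0.65],
    [0,0,0,-0.172,0.043,0.1,0.65],
  ],
)

```text
clock: 22.3
eef_pos: [0.5696, 0.0965, 0.2796]
eef_rot: [0.002, 0.742, 0.671, 0.002]
ft_force: [1.0, -0.2, -0.0]
gripper_width: 0.0556
grip_force: 0.0
```

>>> send_rows(
  increments=[
    [0,0,0,0,0,0,0.65],
    [0,0,0,0,0,0,0.65],
    [0,0,0,0,0,-0.05,0.65],
    [0,0,0,0,0,-0.1,0.65],
    [0,0,0,-0.04,0,-0.11,0.65],
    [0,0,0,-0.08,0,-0.11,0.65],
    [0,0,0,-0.12,-0.006,-0.11,0.65],
    [0,0,0,-0.145,-0.006,-0.11,0.65],
    [0,0,0,-0.145,-0.006,-0.11,0.65],
    [0,0,0,-0.145,-0.006,-0.11,0.65],
  ],
)

```text
clock: 23.3
eef_pos: [0.548, -0.0483, 0.387]
eef_rot: [0.001, 0.743, 0.67, 0.001]
ft_force: [-0.4, -0.1, -0.3]
gripper_width: 0.0555
grip_force: 0.0
```

```bash
python3 - <<'E'
from hop import *
s=arm.state();print(s["clock"],s["eef_pos"],psi())
f=grab("scene"); save(f,"s4.png",(200,130,340,260),2.2); a=cv2.imread("pics/s4.png")
g=grab("wrist"); save(g,"w4.png",sc=1); b=cv2.imread("pics/w4.png"); np.save("w4.npy",g,allow_pickle=True)
h=max(a.shape[0],b.shape[0]); pad=lambda i:cv2.copyMakeBorder(i,0,h-i.shape[0],0,0,cv2.BORDER_CONSTANT)
cv2.imwrite("pics/c4.png",np.hstack([pad(a),pad(b)])[:600,:]); print(a.shape,b.shape)
E
python3 -c "
import cv2;i=cv2.imread('pics/c4.png');cv2.imwrite('pics/c4.png',cv2.resize(i,(790,int(i.shape[0]*790/i.shape[1]))))"
```

```text
23.3 [ 0.54801084 -0.04831298  0.38696352] 1.4673700294603516
(286, 308, 3) (384, 512, 3)
```

View pics/c4.png

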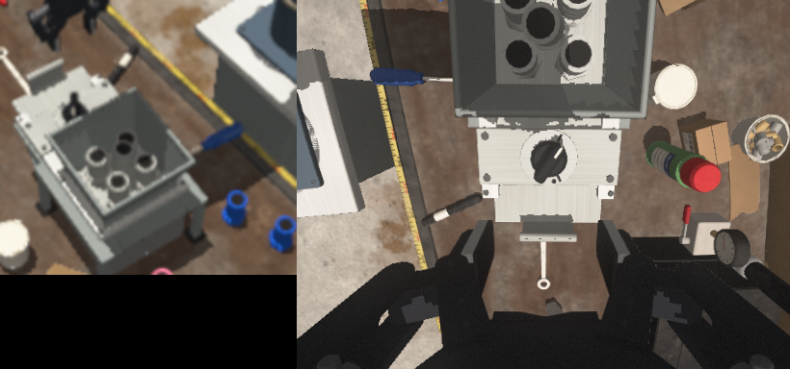

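All five couplings are in the hopper, with the fifth standing on top in the middle. The knob's wing points to LOCKED. I'll measure the knob now and check the far-right pale things for a sixth coupling.

```bash
python3 - <<'E'
from hop import *
g=np.load("w4.npy",allow_pickle=True).item(); P=cloud(g); hsv=cv2.cvtColor(g["image"],cv2.COLOR_BGR2HSV)
k=hw(0,-.145); print("knob expected",k.round(4))
reg=np.hypot(P[...,0]-k[0],P[...,1]-k[1])<.035
m=reg&(P[...,2]>.208)&(P[...,2]<.225)
cnts=np.argwhere(m)[:,::-1]; q=plane(g,cnts,.215)[:,:2]*1000
r=cv2.minAreaRect(q.astype(np.float32)); print("wing",r,m.sum(),np.nanmedian(P[m][:,2]))
c,ev=np.cov(q.T),None; w,v=np.linalg.eigh(c); print("axis ang",np.arctan2(v[1,1],v[0,1]),q.mean(0))
w=m&(hsv[...,2]>120); print("mark",w.sum(), (P[w].mean(0) if w.any() else None))
f=np.load("scene0.npy",allow_pickle=True).item(); S=cloud(f); h=cv2.cvtColor(f["image"],cv2.COLOR_BGR2HSV)
for u,v in((101,82),(115,79),(120,83)): print(u,v,S[v,u].round(3),h[v,u])
print("tab",hw(0,-.245))
E
```

```text
knob expected [ 0.5538 -0.0498]
wing ((552.9309692382812, -48.08489227294922), (49.79468536376953, 13.965554237365723), 49.67428970336914) 559 0.21377126234087795
axis ang 0.8696305558763155 [553.08515429 -47.90243069]
mark 51 [ 0.56289106 -0.03790309  0.21445413]
101 82 [ 0.641 -0.999  0.051] [ 17  33 153]
115 79 [ 0.578 -0.97   0.053] [ 16  33 187]
120 83 [ 0.561 -0.971  0.014] [17 29 79]
tab [ 0.54402841 -0.14932445]
```

Wing centre is (.5530,-.0480), size 50x14 and direction 0.868 rad, so lock is about 0.13. No sixth coupling: the pale things are at y=-1. I'll turn the wrist above the knob.

>>> send_rows(
  increments=[
    [0,0,-0.14,0,0.005,-0.01,0.65],
    [0,0,-0.28,0,0.005,-0.01,0.65],
    [0,0,-0.42,0,0.005,-0.01,0.65],
    [0,0,-0.56,0,0.005,-0.01,0.65],
    [0,0,-0.7,0,0.005,-0.01,0.65],
    [0,0,-0.84,0,0.005,-0.01,0.65],
    [0,0,-0.98,0,0.005,-0.01,0.65],
    [0,0,-1.12,0,0.005,-0.01,0.65],
    [0,0,-1.26,0,0.005,-0.01,0.65],
    [0,0,-1.27,0,0.005,-0.01,0.65],
  ],
)

```text
clock: 24.4
eef_pos: [0.5529, -0.0471, 0.3962]
eef_rot: [0.0, 0.199, 0.98, 0.0]
ft_force: [0.6, -0.2, -0.6]
gripper_width: 0.0556
grip_force: 0.0
```

>>> send_rows(
  increments=[
    [0,0,-0.14,0,0,0,0.65],
    [0,0,-0.28,0,0,0,0.65],
    [0,0,-0.42,0,0,0,0.65],
    [0,0,-0.56,0,0,0,0.65],
    [0,0,-0.7,0,0,0,0.65],
    [0,0,-0.84,0,0,0,0.65],
    [0,0,-0.98,0,0,0,0.65],
    [0,0,-1.12,0,0,0,0.65],
    [0,0,-1.26,0,0,0,0.65],
    [0,0,-1.27,0,0,0,0.65],
  ],
)

```text
clock: 25.4
eef_pos: [0.5529, -0.0476, 0.3961]
eef_rot: [0.0, -0.42, 0.908, 0.0]
ft_force: [0.1, -0.6, -0.5]
gripper_width: 0.0559
grip_force: 0.0
```

>>> send_rows(
  increments=[
    [0,0,0,0,0,0.04,0.65],
    [0,0,0,0,0,0.09,0.65],
    [0,0,0,0,0,0.12,0.65],
    [0,0,0,0,0,0.12,0.65],
  ],
)

```text
clock: 25.8
eef_pos: [0.5489, -0.0471, 0.2685]
eef_rot: [-0.006, -0.419, 0.908, 0.004]
ft_force: [-0.8, -0.0, 0.1]
gripper_width: 0.0555
grip_force: 0.0
```

```bash
python3 - <<'E'
from hop import *
s=arm.state();print(s["clock"],s["eef_pos"].round(4),psi(),s["joints"].round(2),pose()[:3,2].round(4))
p=(.553,-.0482,.192); print(tool(p).round(4),"rz",psi()-(.868-np.pi))
E
```

```text
25.8 [ 0.5489 -0.0471  0.2685] -2.277314327957388 [-0.21  0.15  0.28  1.72  0.   -1.07] [-0.014   0.0031 -0.9999]
[-0.0024 -0.0048  0.0765] rz -0.0037216743675947406
```

>>> send_rows(
  increments=[
    [0,0,0,0,0,0.02,0.65],
    [0,0,0,0,0,0.05,0.65],
    [0,0,0,0,0,0.05,0.65],
    [0,0,0,0,0,0.05,0.65],
    [0,0,0,0,0,0.05,0.65],
  ],
)

```text
clock: 26.3
eef_pos: [0.5544, -0.0487, 0.2295]
eef_rot: [0.002, -0.42, 0.908, -0.002]
ft_force: [0.4, -0.0, -0.1]
gripper_width: 0.0554
grip_force: 0.0
```

```bash
python3 - <<'E'
from hop import *
s=arm.state();print(s["clock"],s["eef_pos"].round(4),psi(),s["joints"].round(2),pose()[:3,2].round(4))
p=(.553,-.0482,.192); print(tool(p).round(4),"rz",psi()-(.868-np.pi))
f=grab("wrist"); P=cloud(f); m=(abs(P[...,2]-.214)<.006)&(np.hypot(P[...,0]-.553,P[...,1]+.048)<.03)
q=plane(f,np.argwhere(m)[:,::-1],.215)[:,:2]; print(cv2.minAreaRect((q*1000).astype(np.float32)))
E
```

```text
26.3 [ 0.5544 -0.0487  0.2295] -2.2750521967653374 [-0.21  0.12  0.18  1.62  0.   -1.07] [ 0.0051 -0.0011 -1.    ]
[0.0006 0.0016 0.0374] rz -0.0014595431755441979
((551.9821166992188, -51.112335205078125), (50.737457275390625, 13.526470184326172), 50.12120819091797)
```

>>> send_rows(
  increments=[
    [0,0,0,0.002,0.001,0.02,0.65],
    [0,0,0,0.002,0.001,0.036,0.65],
    [0,0,0,0.002,0.001,0.036,0.65],
    [0,0,0,0.002,0.001,0.036,0.65],
    [0,0,0,0.002,0.001,0.036,0],
    [0,0,0,0.002,0.001,0.036,0],
    [0,0,0,0.002,0.001,0.036,0],
    [0,0,0,0.002,0.001,0.036,0],
    [0,0,0,0.002,0.001,0.036,0],
  ],
)

```text
clock: 27.25
eef_pos: [0.5522, -0.0502, 0.1915]
eef_rot: [0.002, -0.42, 0.908, -0.002]
ft_force: [4.4, -3.0, 4.1]
gripper_width: 0.0127
grip_force: 60.6
```

```bash
python3 - <<'E'
from hop import *
s=arm.state();print(s["clock"],s["eef_pos"].round(4),psi(),s["gripper_width"],s["grip_force"],s["ft_force"],s["moment"],pose()[:3,2].round(4))
E
```

```text
27.25 [ 0.5522 -0.0502  0.1915] -2.2746951274216842 0.012713270679654656 60.648322105407715 [ 4.41009996 -3.02200113  4.09754334] [-0.45125689 -0.55354705  0.06922211] [ 0.0042 -0.0019 -1.    ]
```

Gripped (width 12.7 mm). I'll turn clockwise 2.07 rad in total, rising 3.5 mm per rad.

>>> send_rows(
  increments=[
    [0,0,0.13,0,0,-0.0005,0],
    [0,0,0.26,0,0,-0.001,0],
    [0,0,0.39,0,0,-0.0014,0],
    [0,0,0.52,0,0,-0.0018,0],
    [0,0,0.65,0,0,-0.0023,0],
    [0,0,0.78,0,0,-0.0027,0],
    [0,0,0.91,0,0,-0.0032,0],
    [0,0,1.04,0,0,-0.0036,0],
    [0,0,1.17,0,0,-0.0041,0],
    [0,0,1.3,0,0,-0.0045,0],
  ],
)

```text
clock: 28.25
eef_pos: [0.5522, -0.0503, 0.196]
eef_rot: [0.002, 0.217, 0.976, -0.0]
ft_force: [4.3, -3.8, 3.5]
gripper_width: 0.0129
grip_force: 60.7
```

```bash
python3 - <<'E'
from hop import *
s=arm.state();print(s["clock"],s["eef_pos"].round(4),psi(),s["gripper_width"],s["grip_force"],s["ft_force"],s["moment"],s["joints"].round(2))
E
```

```text
28.25 [ 0.5522 -0.0503  0.196 ] 2.703232836380446 0.012897171225803807 60.66759467124939 [ 4.29019643 -3.81690375  3.5398779 ] [-0.58461785 -0.64655559  0.13193367] [-0.21  0.11  0.1   1.55 -0.    0.23]
```

>>> send_rows(
  increments=[
    [0,0,0.13,0,0,-0.0005,0],
    [0,0,0.26,0,0,-0.001,0],
    [0,0,0.39,0,0,-0.0014,0],
    [0,0,0.52,0,0,-0.0018,0],
    [0,0,0.65,0,0,-0.0023,0],
    [0,0,0.77,0,0,-0.0027,0],
    [0,0,0.77,0,0,-0.0027,0],
    [0,0,0.77,0,0,-0.0027,0.6],
    [0,0,0.77,0,0,-0.0027,0.6],
    [0,0,0.77,0,0,-0.0027,0.6],
  ],
)

```text
clock: 29.25
eef_pos: [0.5495, -0.0487, 0.1961]
eef_rot: [-0.002, 0.565, 0.825, -0.0]
ft_force: [0.7, 0.7, 1.1]
gripper_width: 0.0512
grip_force: 0.0
```

>>> send_rows(
  increments=[
    [0,0,0,0,0,-0.04,0.6],
    [0,0,0,0,0,-0.09,0.6],
    [0,0,0,0,0,-0.14,0.6],
    [0,0,0,-0.04,0,-0.17,0.6],
    [0,0,0,-0.08,0,-0.17,0.6],
    [0,0,0,-0.08,0,-0.17,0.6],
    [0,0,0,-0.08,0,-0.17,0.6],
  ],
)

```text
clock: 29.95
eef_pos: [0.5793, -0.1245, 0.3657]
eef_rot: [-0.002, 0.566, 0.824, -0.0]
ft_force: [-0.0, 0.8, -0.4]
gripper_width: 0.0513
grip_force: 0.0
```

```bash
cat > knob.py <<'E'
from hop import *
s=arm.state();print(s["clock"],s["eef_pos"].round(4),psi(),s["joints"].round(2))
f=grab("wrist"); P=cloud(f); np.save("wk.npy",f,allow_pickle=True)
m=(P[...,2]>.208)&(P[...,2]<.23)&(np.hypot(P[...,0]-.553,P[...,1]+.049)<.032)
zt=np.nanmedian(P[m][:,2]); q=plane(f,np.argwhere(m)[:,::-1],zt)[:,:2]; r=cv2.minAreaRect((q*1000).astype(np.float32))
w,v=np.linalg.eigh(np.cov(q.T)); a=np.arctan2(v[1,1],v[0,1]); print(r,"ang",a,"z",zt)
for a in (a,a+np.pi): print("lock",(1.1+HY-a+np.pi)%(2*np.pi)-np.pi)
hs=cv2.cvtColor(f["image"],cv2.COLOR_BGR2HSV)[...,2]; w=m&(hs>120); print("mark dir",w.sum(),P[w].mean(0).round(4) if w.any() else None)
t=(P[...,2]>.19)&(P[...,2]<.207)&(abs(P[...,0]-.54)<.06)&(P[...,1]<-.11)&(P[...,1]>-.32)
q=P[t]; print("tab",t.sum(),cv2.minAreaRect((q[:,:2]*1000).astype(np.float32)) if t.sum()>20 else None)
save(f,"wk.png",sc=1)
E
python3 knob.py
```

```text
29.95 [ 0.5793 -0.1245  0.3657] 1.9379030908081396 [-0.33  0.34  0.71  1.95  0.    0.88]
((552.9201049804688, -49.996421813964844), (13.895171165466309, 49.294532775878906), 20.766159057617188) ang 1.9364223692238582 z 0.22119177545384194
lock -0.9344223692238582
lock 2.207170284365935
mark dir 26 [ 0.5591 -0.0661  0.2219]
tab 730 ((541.4812622070312, -148.69027709960938), (11.525769233703613, 74.21632385253906), 83.80150604248047)
```

The knob is at 2.207 rad with its mark on the OPEN side. The tab is at (.5415,-.1487). Next I'll go to the tab.

>>> send_rows(
  increments=[
    [0,0,-0.13,-0.005,-0.02,0,0.65],
    [0,0,-0.26,-0.01,-0.043,0,0.65],
    [0,0,-0.39,-0.01,-0.043,0.02,0.65],
    [0,0,-0.52,-0.01,-0.043,0.04,0.65],
    [0,0,-0.65,-0.01,-0.043,0.06,0.65],
    [0,0,-0.78,-0.01,-0.043,0.08,0.65],
    [0,0,-0.91,-0.01,-0.043,0.1,0.65],
    [0,0,-1.04,-0.01,-0.043,0.1,0.65],
    [0,0,-1.1,-0.01,-0.043,0.1,0.65],
    [0,0,-1.1,-0.01,-0.043,0.1,0.65],
  ],
)

```text
clock: 31.0
eef_pos: [0.542, -0.1471, 0.2668]
eef_rot: [-0.001, 0.05, 0.999, 0.001]
ft_force: [-0.2, 0.8, 0.6]
gripper_width: 0.0557
grip_force: 0.0
```

>>> send_rows(
  increments=[
    [0,0,0,0,0,0,0.65],
    [0,0,0,0,0,0,0.65],
  ],
)

```text
clock: 31.2
eef_pos: [0.5428, -0.1482, 0.2675]
eef_rot: [0.0, 0.051, 0.999, 0.0]
ft_force: [-0.4, 0.1, 0.4]
gripper_width: 0.0556
grip_force: 0.0
```

```bash
python3 - <<'E'
from hop import *
s=arm.state();print(s["clock"],s["eef_pos"].round(4),psi(),s["joints"].round(2),pose()[:3,2].round(4))
print(tool((.543,-.149,.166)).round(4))
E
```

```text
31.2 [ 0.5428 -0.1482  0.2675] 3.0387684824047736 [-0.39  0.16  0.29  1.7   0.   -0.28] [ 3.e-04  0.e+00 -1.e+00]
[-0.0003 -0.0008  0.1015]
```

>>> send_rows(
  increments=[
    [0,0,0,0,-0.001,0.04,0.65],
    [0,0,0,0,-0.001,0.08,0.65],
    [0,0,0,0,-0.001,0.101,0.65],
    [0,0,0,0,-0.001,0.101,0.65],
    [0,0,0,0,-0.001,0.101,0.65],
    [0,0,0,0,-0.001,0.101,0],
    [0,0,0,0,-0.001,0.101,0],
    [0,0,0,0,-0.001,0.101,0],
    [0,0,0,0,-0.001,0.101,0],
    [0,0,0,0,-0.001,0.101,0],
  ],
)

```text
clock: 32.2
eef_pos: [0.5438, -0.1502, 0.1681]
eef_rot: [0.002, 0.051, 0.999, -0.001]
ft_force: [0.8, 0.7, 5.4]
gripper_width: 0.0103
grip_force: 58.4
```

```bash
python3 - <<'E'
from hop import *
s=arm.state();print(s["clock"],s["eef_pos"].round(4),psi(),s["gripper_width"],s["grip_force"],s["ft_force"].round(1),s["moment"].round(2),s["joints"].round(2))
E
```

```text
32.2 [ 0.5438 -0.1502  0.1681] 3.0385535117486597 0.010328271501563985 58.44049394130707 [0.8 0.7 5.4] [ 0.06 -0.01 -0.14] [-0.39  0.14  0.07  1.5   0.   -0.29]
```

>>> send_rows(
  increments=[
    [0,0,0,0,-0.013,0,0],
    [0,0,0,0,-0.026,0,0],
    [0,0,0,0,-0.039,0,0],
    [0,0,0,0,-0.052,0,0],
    [0,0,0,0,-0.065,0,0],
    [0,0,0,0,-0.078,0,0],
    [0,0,0,0,-0.091,0,0],
    [0,0,0,0,-0.104,0,0],
    [0,0,0,0,-0.117,0,0],
    [0,0,0,0,-0.125,0,0],
  ],
)

```text
clock: 33.2
eef_pos: [0.5299, -0.2745, 0.1681]
eef_rot: [0.001, 0.052, 0.999, 0.0]
ft_force: [-3.4, 4.1, 5.5]
gripper_width: 0.0103
grip_force: 58.8
```

>>> send_rows(
  increments=[
    [0,0,0,0,0,0,0],
    [0,0,0,0,0,0,0],
    [0,0,0,0,0,0,0],
  ],
)

```text
clock: 33.5
eef_pos: [0.5299, -0.2744, 0.1681]
eef_rot: [0.001, 0.052, 0.999, -0.0]
ft_force: [-1.9, -0.2, 7.0]
gripper_width: 0.0103
grip_force: 59.7
```

```bash
cat > tote.py <<'E'
from hop import *
s=arm.state();print(s["clock"],s["eef_pos"].round(4),psi(),s["gripper_width"],s["grip_force"],s["ft_force"].round(1))
f=grab("scene"); save(f,"s5.png",(190,120,330,240),4); P=cloud(f)
c,sn=np.cos(HY),np.sin(HY); d=P[...,:2]-HC; L=np.stack([c*d[...,0]+sn*d[...,1],-sn*d[...,0]+c*d[...,1]],-1)
m=(abs(L[...,0])<.06)&(abs(L[...,1])<.05)&(P[...,2]<.27); z=P[m][:,2]
print("z in throat",np.histogram(z,[-.02,.02,.04,.06,.08,.1,.12,.15,.165,.2,.24,.27,.3]))
E
python3 tote.py
```

```text
33.5 [ 0.5299 -0.2744  0.1681] 3.038360694696398 0.010287841920803086 59.685341119766235 [-1.9 -0.2  7. ]
z in throat (array([21, 22, 90, 20,  0,  0,  0,  0,  1,  0,  0,  0]), array([-0.02 ,  0.02 ,  0.04 ,  0.06 ,  0.08 ,  0.1  ,  0.12 ,  0.15 ,
        0.165,  0.2  ,  0.24 ,  0.27 ,  0.3  ]))
```

View pics/s5.png

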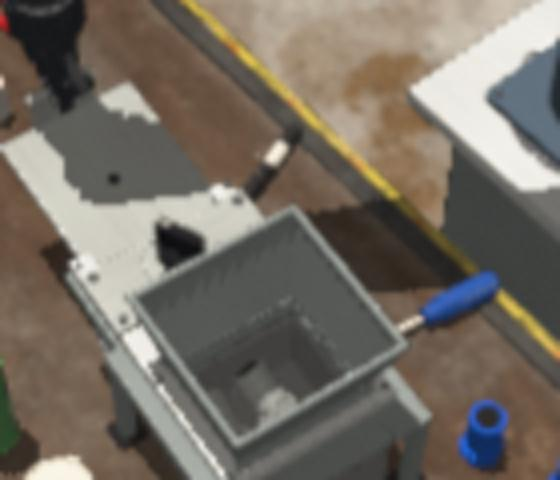

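The hopper is empty, couplings are visible in the tote at (275,400), and all depths in the throat are below 80 mm. I'll push the gate home.

>>> send_rows(
  increments=[
    [0,0,0,0,0,0,0],
    [0,0,0,0,0.013,0,0],
    [0,0,0,0,0.026,0,0],
    [0,0,0,0,0.039,0,0],
    [0,0,0,0,0.052,0,0],
    [0,0,0,0,0.065,0,0],
    [0,0,0,0,0.078,0,0],
    [0,0,0,0,0.091,0,0],
    [0,0,0,0,0.104,0,0],
    [0,0,0,0,0.117,0,0],
  ],
)

```text
clock: 34.55
eef_pos: [0.5428, -0.1591, 0.1681]
eef_rot: [0.002, 0.052, 0.999, -0.002]
ft_force: [-0.5, -2.9, 5.1]
gripper_width: 0.0102
grip_force: 59.6
```

>>> send_rows(
  increments=[
    [0,0,0,0,0.008,0,0],
    [0,0,0,0,0.01,0,0],
    [0,0,0,0,0.01,0,0],
    [0,0,0,0,0.01,0,0],
  ],
)

```text
clock: 34.95
eef_pos: [0.5438, -0.1502, 0.1681]
eef_rot: [0.002, 0.052, 0.999, -0.003]
ft_force: [-0.7, -5.5, 5.6]
gripper_width: 0.0102
grip_force: 59.9
```

```bash
python3 tote.py; python3 -c "
from h import *
f=grab('side'); save(f,'d5.png',(180,130,310,260),4)"
```

```text
34.95 [ 0.5438 -0.1502  0.1681] 3.0375875900107983 0.010183967267153595 59.91206109523773 [-0.7 -5.5  5.6]
z in throat (array([  0,   0,   0,   0,   0,   0,   7, 635,   7,   0,   0,   0]), array([-0.02 ,  0.02 ,  0.04 ,  0.06 ,  0.08 ,  0.1  ,  0.12 ,  0.15 ,
        0.165,  0.2  ,  0.24 ,  0.27 ,  0.3  ]))
```

View pics/d5.png

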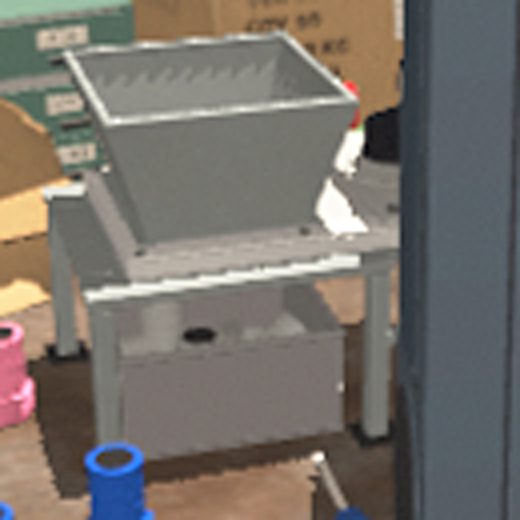

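The gate is home: the TCP is back at its first gripping pose and the plate reads at 156 mm. In the side view the couplings lie in the tote at about (180-290,320) with none on the floor. Now I'll release and return to the knob.

>>> send_rows(
  increments=[
    [0,0,0,0,0,0,0.65],
    [0,0,0,0,0,0,0.65],
    [0,0,0,0,0,0,0.65],
    [0,0,0,0,0,-0.04,0.65],
    [0,0,0,0,0,-0.08,0.65],
    [0,0,0,0,0,-0.12,0.65],
    [0,0,0.13,0.004,0.04,-0.12,0.65],
    [0,0,0.26,0.004,0.08,-0.12,0.65],
    [0,0,0.39,0.003,0.1,-0.12,0.65],
    [0,0,0.52,0.002,0.1,-0.12,0.65],
  ],
)

```text
clock: 36.05
eef_pos: [0.5512, -0.0449, 0.2859]
eef_rot: [-0.001, 0.307, 0.952, 0.001]
ft_force: [0.3, -0.3, -0.4]
gripper_width: 0.0555
grip_force: 0.0
```

>>> send_rows(
  increments=[
    [0,0,0.13,0,0,0,0.65],
    [0,0,0.26,0,0,0,0.65],
    [0,0,0.39,0,0,0,0.65],
    [0,0,0.52,0,0,0,0.65],
    [0,0,0.58,0,0,0,0.65],
    [0,0,0.58,0,0,0,0.65],
    [0,0,0.58,0,0,0,0.65],
  ],
)

```text
clock: 36.75
eef_pos: [0.5511, -0.0479, 0.2857]
eef_rot: [-0.001, 0.565, 0.825, -0.0]
ft_force: [0.1, -0.0, 0.1]
gripper_width: 0.0558
grip_force: 0.0
```

```bash
python3 knob.py; python3 - <<'E'
from hop import *
print(tool((.5525,-.05,.1985)).round(4),psi()-1.9365,pose()[:3,2].round(4))
E
```

```text
36.75 [ 0.5511 -0.0479  0.2857] 1.940445079760437 [-0.21  0.15  0.31  1.74  0.    0.99]
((552.187255859375, -48.32647705078125), (13.655014038085938, 52.311767578125), 21.17228889465332) ang 1.9399191742695638 z 0.22108740663778742
lock -0.9379191742695641
lock 2.203673479320229
mark dir 71 [ 0.5591 -0.0662  0.2217]
tab 675 ((555.31591796875, -149.64874267578125), (12.357613563537598, 45.68280029296875), 83.48336029052734)
[-0.0024  0.0006  0.0873] 0.003631565172345086 [-8.e-04  3.e-04 -1.e+00]
```

Tab y is unchanged, so the gate is home, and the knob is at 2.20 rad. I'll descend and grip the wing.

>>> send_rows(
  increments=[
    [0,0,0,-0.002,0.001,0.04,0.65],
    [0,0,0,-0.002,0.001,0.08,0.65],
    [0,0,0,-0.002,0.001,0.087,0.65],
    [0,0,0,-0.002,0.001,0.087,0.65],
    [0,0,0,-0.002,0.001,0.087,0.65],
    [0,0,0,-0.002,0.001,0.087,0],
    [0,0,0,-0.002,0.001,0.087,0],
    [0,0,0,-0.002,0.001,0.087,0],
    [0,0,0,-0.002,0.001,0.087,0],
    [0,0,0,-0.002,0.001,0.087,0],
  ],
)

```text
clock: 37.8
eef_pos: [0.5528, -0.0504, 0.2015]
eef_rot: [0.001, 0.566, 0.824, -0.0]
ft_force: [-4.3, -0.9, 5.7]
gripper_width: 0.0127
grip_force: 59.4
```

>>> send_rows(
  increments=[
    [0,0,-0.13,0,0,0.0005,0],
    [0,0,-0.26,0,0,0.001,0],
    [0,0,-0.39,0,0,0.0014,0],
    [0,0,-0.52,0,0,0.0018,0],
    [0,0,-0.65,0,0,0.0023,0],
    [0,0,-0.78,0,0,0.0027,0],
    [0,0,-0.91,0,0,0.0032,0],
    [0,0,-1.04,0,0,0.0036,0],
    [0,0,-1.1,0,0,0.0038,0],
  ],
)

```text
clock: 38.7
eef_pos: [0.5528, -0.0503, 0.1977]
eef_rot: [0.001, 0.05, 0.999, -0.001]
ft_force: [-4.2, -1.5, 6.4]
gripper_width: 0.0128
grip_force: 59.4
```

```bash
python3 - <<'E'
from hop import *
s=arm.state();print(s["clock"],s["eef_pos"].round(4),psi(),s["gripper_width"],s["grip_force"],s["ft_force"],s["moment"],s["joints"].round(2))
E
```

```text
38.7 [ 0.5528 -0.0503  0.1977] 3.04187760492861 0.012812827739830626 59.409218430519104 [-4.23238819 -1.54625634  6.44858863] [-0.14313883  0.76890147 -0.08594171] [-0.21  0.12  0.11  1.56 -0.   -0.11]
```

>>> send_rows(
  increments=[
    [0,0,-0.13,0,0,0.0005,0],
    [0,0,-0.26,0,0,0.001,0],
    [0,0,-0.39,0,0,0.0014,0],
    [0,0,-0.52,0,0,0.0018,0],
    [0,0,-0.65,0,0,0.0023,0],
    [0,0,-0.78,0,0,0.0027,0],
    [0,0,-0.91,0,0,0.0032,0],
    [0,0,-1.04,0,0,0.0036,0],
    [0,0,-1.1,0,0,0.0038,0],
    [0,0,-1.1,0,0,0.0038,0],
  ],
)

```text
clock: 39.7
eef_pos: [0.5527, -0.0503, 0.1938]
eef_rot: [0.0, -0.478, 0.878, -0.001]
ft_force: [-3.8, -1.3, 6.6]
gripper_width: 0.0129
grip_force: 59.6
```

>>> send_rows(
  increments=[
    [0,0,0,0,0,0,0.65],
    [0,0,0,0,0,0,0.65],
    [0,0,0,0,0,0,0.65],
    [0,0,0,0,0,-0.04,0.65],
    [0,0,0,0,0,-0.09,0.65],
    [0,0,0,0.02,0.0,-0.14,0.65],
    [0,0,0,0.02,0,-0.16,0.65],
    [0,0,0,0.02,0,-0.16,0.65],
    [0,0,0,0.02,0,-0.16,0.65],
  ],
)

```text
clock: 40.6
eef_pos: [0.5427, -0.0665, 0.3516]
eef_rot: [0.0, -0.478, 0.878, -0.0]
ft_force: [-0.1, 0.2, -0.3]
gripper_width: 0.0552
grip_force: 0.0
```

```bash
python3 knob.py
```

```text
40.6 [ 0.5427 -0.0665  0.3516] -2.1444041740044426 [-0.24  0.18  0.49  1.88  0.   -1.24]
((552.21875, -50.433631896972656), (50.00299835205078, 12.901243209838867), 56.80983352661133) ang 0.9817006711359563 z 0.21355274402543717
lock 0.02029932886404362
lock -3.12129332472575
mark dir 14 [ 0.5632 -0.0344  0.2146]
tab 962 ((541.8109741210938, -148.87136840820312), (12.211533546447754, 72.8976058959961), 84.14787292480469)
```

View pics/wk.png

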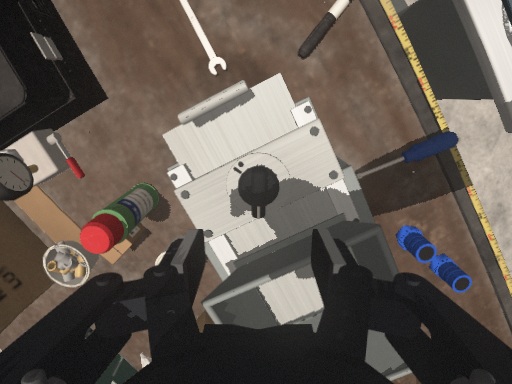

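The wing at (258,190) is at LOCKED (0.02 rad), the tab is home and the arm is clear. I'm handing in.

```bash
python3 -c "
from station import arm; print(arm.close_job())"
```

```text
the job is handed in; nothing more can be done
None
```

I handed the job in after about 41 s of the 208 s allowed; `close_job()` returned no verdict. All five couplings I found went into the hopper and were drained into the tote, where the last images showed none outside it, though I could not count them individually. The gate is home, the knob reads about 0.02 rad from LOCKED, and I saw no bystander disturbed.

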